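# Reload the washed parts into the kit rack in reverse order

### The job

The four machined parts standing in the plywood wash rack are to go to assembly, which works from the other end: move each of them into a pocket of its own in the empty steel kit rack, in reverse order, so that the part now at the left end of the row ends up at the right end, the second from the left becomes the second from the right, and so on. Set each one down gently, standing upright on the floor of its pocket, without knocking any part over, and let go of them all.

Things in the scene. Friction and masses are not known exactly. Their poses are not given: they have to be found in the camera images.
- clevis_mid (a point): Clevis: solid block 34 mm (its x) x 40 mm (its y), 68 mm tall, whose upper 40 mm is split into two upright ears with an 18 mm gap between them (ears apart along its y) and a dark cross pin. Grasp across its x (34 mm wide at every height). About 200 g. Point: on its upright axis, half-way up. z is up, x and y are the part's own axes; it stands upright throughout. Plain aluminium, loose.
- spindle_mid (a point): Flanged spindle: round post 28 mm in diameter on a round flange 42 mm in diameter and 8 mm high; 76 mm tall in all. Grasp the post from any side. About 160 g. Point: on its upright axis, half-way up. z is up, x and y are the part's own axes; it stands upright throughout. Plain aluminium, loose.
- tee_mid (a point): Tee bracket: square foot 40 x 40 x 8 mm with one upright plate on its middle, 12 mm thick (along its x), 40 mm wide (along its y), a dark dot in the plate; 70 mm tall in all. Grasp across its x (12 mm). About 130 g. Point: on its upright axis, half-way up. z is up, x and y are the part's own axes; it stands upright throughout. Plain aluminium, loose.
- bearing_mid (a point): Bearing block: square foot 40 x 40 x 8 mm with an upright body 26 mm thick (along its x) and 36 mm wide (along its y), rounded over the top, a dark bore through it along x; 64 mm tall in all. Grasp across its x (26 mm). About 220 g. Point: on its upright axis, half-way up. z is up, x and y are the part's own axes; it stands upright throughout. Plain aluminium, loose.
- wash_rack: The full rack at the start: plywood board 80 mm (its x) x 345 mm (its y) x 12 mm, fixed, holding a row of four dark nests at y = +127.5, +42.5, -42.5, -127.5 mm. Origin: centre of its underside, on the bench. Its row runs roughly left to right before the robot (+y is the robot's left, within 7 degrees). It may be the nearer or the farther of the two racks.
- kit_rack: The empty rack to fill: steel-grey board 80 mm (its x) x 345 mm (its y) x 12 mm, fixed, with a row of four grey square pockets centred at x = 0, y = +127.5, +42.5, -42.5, -127.5 mm. Each pocket is 64 x 64 mm inside, with 3 mm walls; its floor is 15 mm and its rim 21 mm above the bench. Origin: centre of its underside, on the bench. Axes as for the wash rack.
- nest_clevis: The dark square nest of the wash rack in which the clevis stands at the start; fixed, 70 x 70 mm outside, 64 x 64 mm inside, 9 mm high. Origin: centre of its underside, 12 mm above the bench; its floor is 15 mm and its rim 21 mm above the bench. The four nests look alike.
- nest_spindle: The dark square nest of the wash rack in which the spindle stands at the start; fixed, 70 x 70 mm outside, 64 x 64 mm inside, 9 mm high. Origin: centre of its underside, 12 mm above the bench; its floor is 15 mm and its rim 21 mm above the bench. The four nests look alike.
- nest_tee: The dark square nest of the wash rack in which the tee bracket stands at the start; fixed, 70 x 70 mm outside, 64 x 64 mm inside, 9 mm high. Origin: centre of its underside, 12 mm above the bench; its floor is 15 mm and its rim 21 mm above the bench. The four nests look alike.
- nest_bearing: The dark square nest of the wash rack in which the bearing block stands at the start; fixed, 70 x 70 mm outside, 64 x 64 mm inside, 9 mm high. Origin: centre of its underside, 12 mm above the bench; its floor is 15 mm and its rim 21 mm above the bench. The four nests look alike.
Things that resemble listed ones, but are neither listed nor needed, are in the scene too. Leave any blue, orange or red look-alike of the part that bears clevis_mid alone.

How it is judged:
By the outcome, as a careful person would: the job done as asked, in the order asked, and still so for the second after the job is handed in, with the robot touching nothing.
It also fails if it takes over 115 s, if anything falls off the work surface, if the arm or the gripper's body presses on something with over 40 N, if the wrist force passes 120 N, or if a joint passes its speed limit or range.

### The arm

A 6-joint arm with a two-finger parallel gripper is mounted at the origin on the work surface. World frame = base frame: x ahead of the robot, y to its left, z up, the work surface at z = 0. Lengths are in m, angles in degrees, forces in N, time in s.
With the tool pointing down it reaches from about 0.3 to 0.75 m from the base axis. Payload 8.5 kg.
Tool frame: the origin (TCP) lies on the centre line of the jaws, within the pads' length; the fingertips stand env.tcp_to_tips ahead of it and the grasp point (between the pads) lies 8 mm behind it (env.tcp_to_tips is the distance from the TCP to the fingertips, in m); z points along the fingers, y is the direction in which the jaws open and shut (so a half turn about z gives the same grasp; the last joint's range is limited). The gripper opens to 85 mm and grips with 20 to 120 N. Pads are 22 mm wide; open, the fingers measure 114 mm over their backs; the gripper's body (76 mm by 85 mm) begins 54 mm behind the grasp point. The pads swing forward as they close: fully open they stand 13 mm farther back than shut.
Start: joints at [56.878, 21.807, 74.336, -0, 83.858, -12.336], TCP at [0.195, 0.514, 0.242] pointing down, gripper open.
Joint ranges: [-178.18, 178.18], [-50.72, 133.34], [12.68, 142.11], [-81.47, 261.47], [9.98, 163.14], [-165.26, 165.26]. Speed limits (degrees/s): [136.94, 136.94, 180, 180, 180, 180].

### API

Orientations are given as a 3x3 rotation matrix whose columns are the frame's x, y, z axes.
In Python, from rig import env gives the robot as it stands. The module is installed in compiled form; this text tells all that it offers.
- The arm moves only by the tool carry_out, never from a script. Its argument "rows" is a list of rows, each an object of numbers: "tx", "ty", "tz": the shift along the tool's x, y, z in cm; "yaw": the turn about the tool's z in rad. In form: [{"tx": .., "ty": .., "tz": .., "yaw": ..}, ...]. A call has 1 to 12 rows; each row shifts and turns the pose as measured when the row begins, along the tool's axes as they then stand; what a row does not reach is not made up. A row lasts 1/10 s, in which the tool goes at most 50 mm and 8.59 degrees, less where a joint would pass 70% of its speed; a pose out of reach is approached as far as the arm can. A call is refused whole if a number of a shift passes 5 or a number of a turn 0.15, either way. A call with a gripper value outside its range is refused whole. "jaw" is the closure, from -1 (fully open) to 1 (shut), set as the call begins (left out, the last holds). The fingers move at their own pace and stop on an object; "squeeze" is the grip in N (left out, the last holds). Time passes only in rows, so rows that do not move let the fingers close. It gives the time, the measured TCP pose, the force and the opening at its end, in the units of the state.
- env.observe(): the state, without advancing time (a new reading comes with each control period).
- env.get_image(name): name is "scene" or "top"; returns the picture (480x640x3 uint8, red, green, blue); there is no depth.
- env.camera_params(name): a dict with "vertical_fov" (degrees; the focal length in pixels is half the picture's height over the tangent of half this angle, whatever the lens; pixels are square), "cx", "cy" (the principal point, pixels), "k1" (the pictures are not rectified: a ray, as slopes to the right and down, at radius r is drawn at 1 + k1 r^2 times it, then the intrinsics apply), "view" (4x4, takes a point from world to camera coordinates). Camera axes: x right, y up, looking along -z (the intrinsics and any distortion apply to the point x, -y, -z); pixel columns grow to the right and rows downward; lengths in m; the calibration is good to about 2 mm. A picture is of the moment at which its call begins. camera_params takes no time and is no camera call.
- env.close_job(): hands the job in, once; it reports no verdict.
The state is a dict: "time_s": time; "q": joint angles; "qvel": joint speeds; "joint_efforts": joint torques, N m; "position": TCP position; "tool_rot": TCP orientation; "ft_force": force on the tool from outside, world axes, zero at the start; "wrist_torque": the same for the moment, N m; "grip_width": finger opening in m.
Only numpy, scipy, OpenCV 4.12 (cv2) and the standard library are available. Lean on these libraries where they do the work, as an engineer would, in place of code of your own. Each camera call takes 0.05 s, during which the arm holds its last target. There are 200 camera calls.

## Working session

There is one attempt and no reset: what is moved stays moved. The work goes in short steps, Python scripts to look and compute and a tool call to move; the robot and the scene stay as the last step left them, time stands still between calls to the robot, and variables do not carry over. Pictures are saved under pics/ and viewed, about 12 in all and at most 16, crops included, and the job is handed in when it is done.

Besides the shell and the picture viewer there is one more tool, called after "Request:" by a JSON object that holds its "fn" and its "kwargs", one argument or row to a line. carry_out: Moves the arm, as the interface text tells. Its arguments: {"type":"object","properties":{"rows":{"type":"array","items":{"type":"object","properties":{"tx":{"type":"number"},"ty":{"type":"number"},"tz":{"type":"number"},"yaw":{"type":"number"}}}},"jaw":{"type":"number"},"squeeze":{"type":"number"}},"required":["rows"]}

```bash
mkdir -p pics
cat > h.py <<'E'
import numpy as np, cv2
from rig import env
def cam(n):
    p=env.camera_params(n); f=240/np.tan(np.radians(p["vertical_fov"]/2)); return p,f,np.array(p["view"])
def proj(n,P):
    p,f,V=cam(n); P=np.atleast_2d(P); c=P@V[:3,:3].T+V[:3,3]
    s=np.c_[c[:,0],-c[:,1]]/(-c[:,2:3]); r2=(s**2).sum(1,keepdims=True); s=s*(1+p["k1"]*r2)
    return s*f+[p["cx"],p["cy"]]
def back(n,uv,z):
    p,f,V=cam(n); d=(np.atleast_2d(uv)-[p["cx"],p["cy"]])/f; s=d.copy()
    for _ in range(30): s=d/(1+p["k1"]*(s**2).sum(1,keepdims=True))
    R=V[:3,:3]; o=-R.T@V[:3,3]; D=np.c_[s[:,0],-s[:,1],-np.ones(len(s))]@R
    return o+D*((np.asarray(z)-o[2])/D[:,2])[:,None]
def snap(n,f):
    im=env.get_image(n)[:,:,::-1].copy(); cv2.imwrite("pics/"+f,im); return im
E
python3 - <<'E'
from h import *
snap("scene","s0.png");snap("top","t0.png")
s=env.observe(); print(s["time_s"],s["position"],np.round(s["tool_rot"],3),s["grip_width"],env.tcp_to_tips,s["ft_force"])
for n in("scene","top"):
    p,f,V=cam(n);print(n,f,p["k1"],-V[:3,:3].T@V[:3,3],np.round(V,2).tolist())
E
```

```text
0.1 [0.1950816  0.51398834 0.24177389] [[-0.935  0.355 -0.001]
 [ 0.355  0.935 -0.001]
 [ 0.    -0.001 -1.   ]] 0.08564651464534048 0.011 [ 0.22858402 -0.01007231 -0.16258585]
scene 613.8712615437651 -0.2070369290952704 [1.0700364  0.41587878 0.84251495] [[-0.62, 0.79, -0.0, 0.34], [-0.58, -0.45, 0.68, 0.24], [0.53, 0.42, 0.74, -1.36], [0.0, 0.0, 0.0, 1.0]]
top 559.7552134877425 -0.11162524213469803 [ 0.33698533 -0.02440234  1.01980537] [[0.02, -1.0, -0.01, -0.02], [0.99, 0.02, 0.16, -0.5], [-0.16, -0.02, 0.99, -0.95], [0.0, 0.0, 0.0, 1.0]]
```

View pics/s0.png

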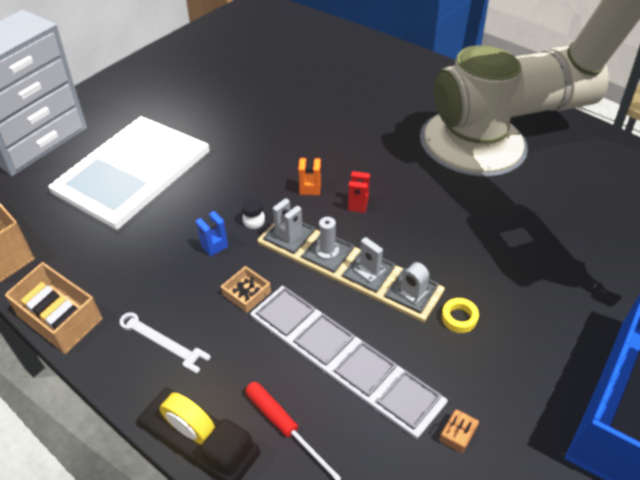

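View pics/t0.png

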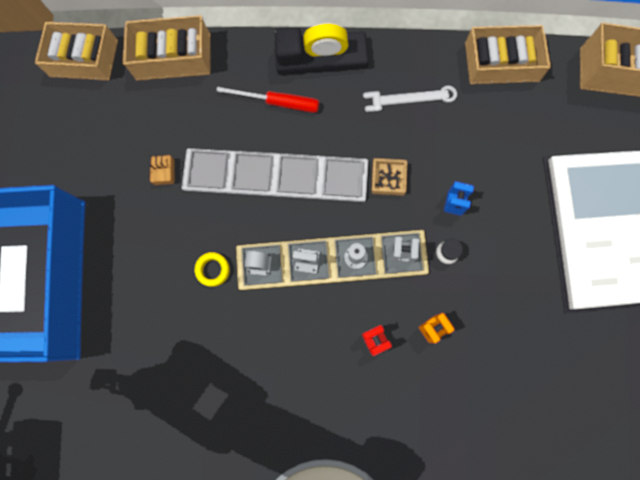

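The scene has two racks. In the top view, where left is +y, the wash rack runs left to right: bearing (257,262), tee (306,260), spindle (356,255), clevis (405,250). The kit rack is the grey one at (275,175). The blue (459,198), orange (437,327) and red (377,340) clevises are look-alikes and stay put. The plain aluminium clevis at (405,250) in its nest fits the description. I'll enlarge to confirm.

Run:
```python
from h import *
t=cv2.imread("pics/t0.png");s=cv2.imread("pics/s0.png")
a=cv2.resize(t[225:295,232:432],None,fx=4,fy=4,interpolation=cv2.INTER_CUBIC)
b=cv2.resize(s[190:320,250:450],None,fx=4,fy=4,interpolation=cv2.INTER_CUBIC)[:520]
cv2.imwrite("pics/c1.png",a); cv2.imwrite("pics/c2.png",b)
k=cv2.resize(t[142:207,178:373],None,fx=4,fy=4,interpolation=cv2.INTER_CUBIC)
cv2.imwrite("pics/c3.png",np.vstack([a[:,:780],k]))
```

```text
(no output)
```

View pics/c3.png

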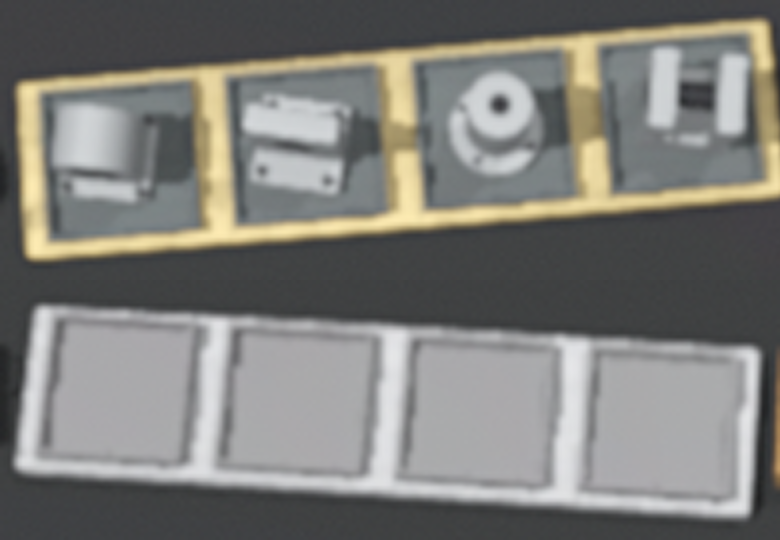

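View pics/c2.png

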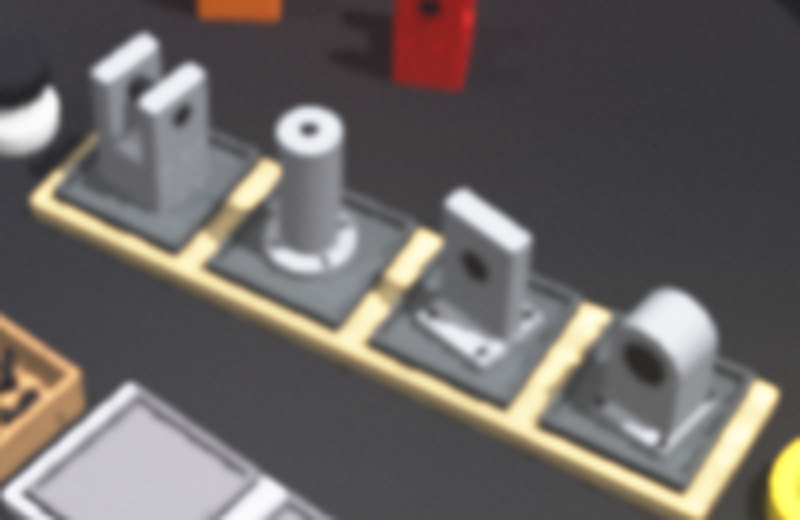

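The crops confirm it: the aluminium clevis is in the right-hand nest (crop 698,95), then spindle (500,105), tee (292,125) and bearing (100,140). The thin axes of the tee and bearing, and the clevis's x, lie along world x. Next I'll fit part models to both views.

```bash
cat > fit.py <<'E'
from h import *
from scipy.optimize import minimize
def box(a,b,z0,z1,y0=0): return np.array([[sx*a/2,y0+sy*b/2,z] for sx in(-1,1) for sy in(-1,1) for z in(z0,z1)])
th=np.linspace(0,2*np.pi,24,endpoint=False)
def cyl(d,z0,z1): return np.array([[d/2*np.cos(t),d/2*np.sin(t),z] for t in th for z in(z0,z1)])
ar=np.linspace(0,np.pi,13)
P={"clevis":[box(34,40,0,28),box(34,11,0,68,14.5),box(34,11,0,68,-14.5)],
"spindle":[cyl(42,0,8),cyl(28,0,76)],
"tee":[box(40,40,0,8),box(12,40,0,70)],
"bearing":[box(40,40,0,8),np.array([[x,s*18,8] for x in(-13,13) for s in(-1,1)]+[[x,18*np.cos(t),46+18*np.sin(t)] for x in(-13,13) for t in ar])]}
S=4
def hulls(name,v,n,zb=15):
    c,s=np.cos(v[2]),np.sin(v[2]); R=np.array([[c,-s,0],[s,c,0],[0,0,1]])
    return [cv2.convexHull(proj(n,(p@R.T+[0,0,zb])/1000+[v[0],v[1],0]).astype(np.float32)) for p in P[name]]
def rend(name,v,n,zb=15,roi=None):
    x,y,w,h=roi; m=np.zeros((h*S,w*S),np.uint8)
    for q in hulls(name,v,n,zb): cv2.fillConvexPoly(m,np.round(((q-[x,y]+.5)*S)*16).astype(np.int32),255,shift=4)
    return cv2.resize(m,(w,h),interpolation=cv2.INTER_AREA)/255.
def fit(name,v0,ims,zb=15,bgw=12):
    """maximise bright-vs-dark contrast: soft silhouette must explain each grey picture as two levels"""
    rois={}
    for n in ims:
        pts=np.vstack(hulls(name,v0,n,zb)).reshape(-1,2); a=np.floor(pts.min(0)-5).astype(int); b=np.ceil(pts.max(0)+5).astype(int)
        rois[n]=(a[0],a[1],b[0]-a[0],b[1]-a[1])
    def cost(u):
        v=[v0[0]+u[0]/1000,v0[1]+u[1]/1000,v0[2]+u[2]/30]; c=0
        for n,im in ims.items():
            x,y,w,h=rois[n]; g=im[y:y+h,x:x+w].astype(float).mean(2); m=rend(name,v,n,zb,rois[n])
            t=np.clip((g-105)/50,0,1); c+=((t-m)**2).mean()
        return c
    best=min((minimize(cost,[0,0,k],method="Nelder-Mead",options=dict(initial_simplex=np.array([[0,0,k],[6,0,k],[0,6,k],[0,0,k+4]]),xatol=.05,fatol=1e-5)) for k in(-4,0,4)),key=lambda r:r.fun)
    u=best.x; return np.array([v0[0]+u[0]/1000,v0[1]+u[1]/1000,v0[2]+u[2]/30]),best.fun
E
python3 - <<'E'
from fit import *
ims={"top":cv2.imread("pics/t0.png"),"scene":cv2.imread("pics/s0.png")}
off=np.array([232,225]); 
wc=np.array([[17,82],[769,20],[782,198],[32,258]])/4+off
kc=(np.array([[37,304],[760,349],[748,517],[16,472]])-[0,280])/4+[178,142]
for nm,c in(("wash",wc),("kit",kc)):
    for z in(.012,.021):
        w=back("top",c,[z]*4)[:,:2]; d=w[0]-w[1]+w[3]-w[2]; print(nm,z,np.round(w,4).tolist(),"ctr",w.mean(0).round(4),"yaw",np.degrees(np.arctan2(-d[0],d[1])).round(2),"L",np.linalg.norm(d)/2,"W",np.linalg.norm(w[0]-w[3]))
tops={"bearing":((95,135),.070),"tee":((292,120),.085),"spindle":((501,104),.091),"clevis":((697,92),.083)}
o={n:i.copy() for n,i in ims.items()}
for k,(p,z) in tops.items():
    x=back("top",[np.array(p)/4+off],[z])[0]; v0=[x[0],x[1],np.radians(3)]
    for sel in(["top"],["scene"],["top","scene"]):
        v,c=fit(k,v0,{n:ims[n] for n in sel}); print(k,np.round(x[:2],4),sel,v[:2].round(4),"yaw",np.degrees(v[2]).round(1),round(c,4))
    for n in o: cv2.polylines(o[n],[np.round(q*16).astype(int) for q in hulls(k,v,n)],True,(0,0,255),1,shift=4)
a=cv2.resize(o["top"][225:295,232:432],None,fx=3.9,fy=3.9); b=cv2.resize(o["scene"][190:320,250:450],None,fx=2.4,fy=2.4)
c=np.zeros((600,800,3),np.uint8); c[:a.shape[0],:a.shape[1]]=a; c[280:280+b.shape[0],:b.shape[1]]=b
cv2.imwrite("pics/o1.png",c)
E
```

```text
wash 0.012 [[0.4997, 0.174], [0.5357, -0.1704], [0.4537, -0.1761], [0.4191, 0.1631]] ctr [ 0.477  -0.0023] yaw 5.9 L 0.3435560955554078 W 0.08136715497538091
wash 0.021 [[0.4982, 0.1722], [0.5339, -0.1691], [0.4527, -0.1747], [0.4183, 0.1614]] ctr [ 0.4758 -0.0025] yaw 5.9 L 0.34048803800832045 W 0.08064052221544203
kit 0.012 [[0.6861, 0.279], [0.6688, -0.0654], [0.5876, -0.0608], [0.6032, 0.2829]] ctr [0.6364 0.1089] yaw -2.74 L 0.3444616967618901 W 0.08298506398416756
kit 0.021 [[0.683, 0.2763], [0.6659, -0.065], [0.5853, -0.0605], [0.6008, 0.2801]] ctr [0.6338 0.1077] yaw -2.74 L 0.3413855519281787 W 0.08224398281825036
bearing [0.4679 0.1275] ['top'] [0.4681 0.1417] yaw 1.5 0.1971
bearing [0.4679 0.1275] ['scene'] [0.4656 0.1329] yaw 24.5 0.2902
bearing [0.4679 0.1275] ['top', 'scene'] [0.4664 0.1433] yaw 8.2 0.5233Traceback (most recent call last):
  File "<stdin>", line 14, in <module>
  File "fit.py", line 31, in fit
    best=min((minimize(cost,[0,0,k],method="Nelder-Mead",options=dict(initial_simplex=np.array([[0,0,k],[6,0,k],[0,6,k],[0,0,k+4]]),xatol=.05,fatol=1e-5)) for k i
[... 812 characters left out ...]
^^^^^
  File "fit.py", line 17, in rend
    for q in hulls(name,v,n,zb): cv2.fillConvexPoly(m,np.round(((q-[x,y]+.5)*S)*16).astype(np.int32),255,shift=4)
             ~~~~~^^^^^^^^^^^^^
  File "fit.py", line 14, in hulls
    return [cv2.convexHull(proj(n,(p@R.T+[0,0,zb])/1000+[v[0],v[1],0]).astype(np.float32)) for p in P[name]]
                           ~~~~^^^^^^^^^^^^^^^^^^^^^^^^^^^^^^^^^^^^^^^
  File "h.py", line 6, in proj
    p,f,V=cam(n); P=np.atleast_2d(P); c=P@V[:3,:3].T+V[:3,3]
          ~~~^^^
  File "h.py", line 4, in cam
    p=env.camera_params(n); f=240/np.tan(np.radians(p["vertical_fov"]/2)); return p,f,np.array(p["view"])
ValueError: time passes only in moves, steps and waits
```

```bash
sed -i 's/^def cam(n):/from functools import lru_cache\n@lru_cache\ndef cam(n):/' h.py
python3 - <<'E'
s=open('fit.py').read()
s=s.replace('t=np.clip((g-105)/50,0,1); c+=((t-m)**2).mean()','t=np.clip(g,60,190); c-=np.corrcoef(t.ravel(),m.ravel())[0,1]')
open('fit.py','w').write(s)
E
cat > m.py <<'E'
from fit import *
ims={"top":cv2.imread("pics/t0.png"),"scene":cv2.imread("pics/s0.png")}
off=np.array([232,225]); g=ims["top"].mean(2)
print("nest lvl",g[277,252],g[275,345],"board",g[240,240])
tops={"bearing":((95,135),.070),"tee":((292,120),.085),"spindle":((501,104),.091),"clevis":((697,92),.083)}
o={n:i.copy() for n,i in ims.items()}
for k,(p,z) in tops.items():
    x=back("top",[np.array(p)/4+off],[z])[0]; v0=[x[0],x[1],np.radians(3)]
    for sel in(["top"],["scene"],["top","scene"]):
        v,c=fit(k,v0,{n:ims[n] for n in sel}); print(k,np.round(x[:2],4),sel,v[:2].round(4),"yaw",np.degrees(v[2]).round(1),round(c,4))
    for n in o: cv2.polylines(o[n],[np.round(q*16).astype(int) for q in hulls(k,v,n)],True,(0,0,255),1,shift=4)
a=cv2.resize(o["top"][225:295,232:432],None,fx=3.9,fy=3.9); b=cv2.resize(o["scene"][190:320,250:450],None,fx=2.4,fy=2.4)
c=np.zeros((600,800,3),np.uint8); c[:a.shape[0],:a.shape[1]]=a; c[280:280+b.shape[0],:b.shape[1]]=b
cv2.imwrite("pics/o1.png",c)
E
timeout 500 python3 m.py
```

```text
nest lvl 120.33333333333333 116.66666666666667 board 65.33333333333333
bearing [0.4679 0.1275] ['top'] [0.468  0.1427] yaw 1.7 -0.5683
bearing [0.4679 0.1275] ['scene'] [0.4654 0.1332] yaw 26.5 -0.3044
bearing [0.4679 0.1275] ['top', 'scene'] [0.4669 0.1449] yaw 9.6 -0.8123
tee [0.4741 0.0418] ['top'] [0.4744 0.0443] yaw -5.9 -0.698
tee [0.4741 0.0418] ['scene'] [0.472  0.0437] yaw -10.1 -0.2964
tee [0.4741 0.0418] ['top', 'scene'] [0.474  0.0442] yaw -7.1 -0.9807
spindle [ 0.4818 -0.0462] ['top'] [ 0.4831 -0.0439] yaw 2.0 -0.6986
spindle [ 0.4818 -0.0462] ['scene'] [ 0.4817 -0.045 ] yaw -5.5 -0.5431
spindle [ 0.4818 -0.0462] ['top', 'scene'] [ 0.4826 -0.0441] yaw 0.5 -1.2341
clevis [ 0.49   -0.1294] ['top'] [ 0.4983 -0.1319] yaw -13.0 -0.3429
clevis [ 0.49   -0.1294] ['scene'] [ 0.4894 -0.13  ] yaw -3.5 -0.5594
clevis [ 0.49   -0.1294] ['top', 'scene'] [ 0.4919 -0.1294] yaw -5.2 -0.8553
```

View pics/o1.png

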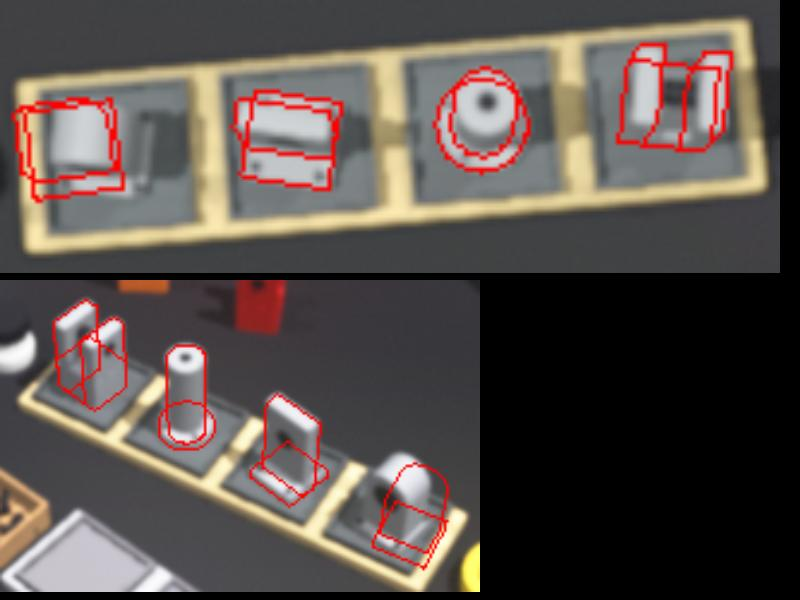

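```bash
python3 - <<'E'
s=open('fit.py').read()
s=s.replace('t=np.clip(g,60,190);','q=im[y:y+h,x:x+w].astype(int); g[q[:,:,2]-q[:,:,0]>18]=0; t=np.clip(g,125,175);')
open('fit.py','w').write(s)
E
sed -i 's/((95,135),.070)/((100,138),.075)/' m.py
timeout 500 python3 m.py
```

```text
nest lvl 120.33333333333333 116.66666666666667 board 65.33333333333333
bearing [0.466  0.1245] ['top'] [0.4678 0.1304] yaw -4.5 -0.6896
bearing [0.466  0.1245] ['scene'] [0.4647 0.1323] yaw 24.4 -0.6163
bearing [0.466  0.1245] ['top', 'scene'] [0.467  0.1304] yaw 0.4 -1.2554
tee [0.4741 0.0418] ['top'] [0.4743 0.0438] yaw -6.2 -0.8282
tee [0.4741 0.0418] ['scene'] [0.4713 0.0435] yaw -11.1 -0.546
tee [0.4741 0.0418] ['top', 'scene'] [0.4735 0.0439] yaw -7.0 -1.3476
spindle [ 0.4818 -0.0462] ['top'] [ 0.483  -0.0439] yaw 18.2 -0.8283
spindle [ 0.4818 -0.0462] ['scene'] [ 0.4805 -0.0447] yaw -0.7 -0.5898
spindle [ 0.4818 -0.0462] ['top', 'scene'] [ 0.4826 -0.0441] yaw 14.7 -1.4007
clevis [ 0.49   -0.1294] ['top'] [ 0.494  -0.1301] yaw -5.1 -0.643
clevis [ 0.49   -0.1294] ['scene'] [ 0.489 -0.13 ] yaw -5.0 -0.5311
clevis [ 0.49   -0.1294] ['top', 'scene'] [ 0.4923 -0.1301] yaw -4.2 -1.1477
```

View pics/o1.png

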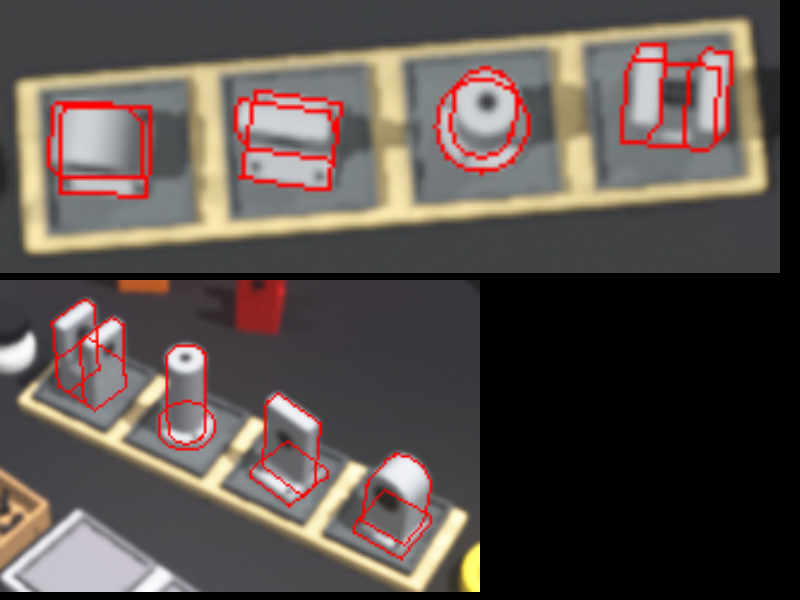

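The overlays agree with the parts to about 2 mm, and both racks check against their given sizes (345 × 80 mm). So the plan is clevis → kit pocket at +y, then spindle, tee and bearing (−y end), with the jaws along world x. First I'll turn the tool.

```bash
cat > d.py <<'E'
import sys; from h import *
KC=np.array([.637,.109]); KA=np.radians(-2.7)
T={"clevis":(.492,-.130,-5),"spindle":(.482,-.0443,-3),"tee":(.4735,.0438,-6.5),"bearing":(.4673,.1304,-4)}
for i in range(4):
    y=(.1275,.0425,-.0425,-.1275)[i]; T["p%d"%(i+1)]=(KC[0]-y*np.sin(KA),KC[1]+y*np.cos(KA),-2.7)
def go(name,z,adj=(0,0)):
    s=env.observe(); R=np.array(s["tool_rot"]); t=T[name]; ph=np.degrees(np.arctan2(R[1,1],R[0,1]))
    d=np.array([t[0]+adj[0],t[1]+adj[1],z])-s["position"]
    print(name,"yaw",np.radians(ph-t[2]).round(3),"shift cm now-axes",(R.T@d*100).round(2),"world cm",(d*100).round(2),"t",s["time_s"],"w",s["grip_width"],"F",np.round(s["ft_force"],1),"tilt",R[2].round(3))
if __name__=="__main__":
    a=sys.argv[1:]; go(a[0],float(a[1]))
E
python3 - <<'E'
from h import *; import d
print({k:np.round(v,4) for k,v in d.T.items()})
for c in([[55,318],[198,325],[188,466],[42,458]],[[597,352],[742,360],[732,498],[586,488]]):
    c=(np.array(c)-[0,280])/4+[178,142]; w=back("top",c,[.018]*4); print(w.mean(0).round(4),np.ptp(w,0))
E
```

```text
{'clevis': array([ 0.492, -0.13 , -5.   ]), 'spindle': array([ 0.482 , -0.0443, -3.    ]), 'tee': array([ 0.4735,  0.0438, -6.5   ]), 'bearing': array([ 0.4673,  0.1304, -4.    ]), 'p1': array([ 0.643 ,  0.2364, -2.7   ]), 'p2': array([ 0.639 ,  0.1515, -2.7   ]), 'p3': array([ 0.635 ,  0.0665, -2.7   ]), 'p4': array([ 0.631 , -0.0184, -2.7   ])}
[0.6414 0.234  0.018 ] [0.07148464 0.06995099 0.        ]
[ 0.6296 -0.0212  0.018 ] [0.06897116 0.07106898 0.        ]
```

Request:
{"fn": "carry_out", "kwargs": {
  "rows": [
    {"yaw": 0.145},
    {"yaw": 0.145},
    {"yaw": 0.145},
    {"yaw": 0.145},
    {"yaw": 0.145},
    {"yaw": 0.145},
    {"yaw": 0.145},
    {"yaw": 0.145},
    {"yaw": 0.145}
  ],
  "jaw": -1
}}

```text
validation failed for argument at $.ro...
```

```bash
python3 d.py clevis 0.19
```

```text
clevis yaw 1.295 shift cm now-axes [-50.62 -49.66   5.23] world cm [ 29.69 -64.4   -5.18] t 0.1 w 0.08564651464534048 F [ 0.2 -0.  -0.2] tilt [ 0.    -0.001 -1.   ]
```

Pocket centres agree within 2.5 mm. Rows seem to need every key.

Request:
{"fn": "carry_out", "kwargs": {
  "rows": [
    {"tx": 0,"ty": 0,"tz": 0,"yaw": 0.145},
    {"tx": 0,"ty": 0,"tz": 0,"yaw": 0.145},
    {"tx": 0,"ty": 0,"tz": 0,"yaw": 0.145},
    {"tx": 0,"ty": 0,"tz": 0,"yaw": 0.145},
    {"tx": 0,"ty": 0,"tz": 0,"yaw": 0.145},
    {"tx": 0,"ty": 0,"tz": 0,"yaw": 0.145},
    {"tx": 0,"ty": 0,"tz": 0,"yaw": 0.145},
    {"tx": 0,"ty": 0,"tz": 0,"yaw": 0.145},
    {"tx": 0,"ty": 0,"tz": 0,"yaw": 0.145}
  ],
  "jaw": -1
}}

```text
time_s: 1.0
position: [0.1942, 0.5127, 0.2382]
tool_rot: [[0.139, 0.99, -0.005], [0.99, -0.139, -0.008], [-0.009, -0.004, -1.0]]
ft_force: [0.5, 0.4, -0.8]
grip_width: 0.0854
```

```bash
sed -i 's/KC=np.array(\[.637,.109\])/KC=np.array([.636,.1077])/' d.py; python3 d.py clevis 0.19
```

```text
clevis yaw -0.053 shift cm now-axes [-59.44  38.47   5.19] world cm [ 29.78 -64.27  -4.82] t 1.0 w 0.08541405984252248 F [ 0.5  0.4 -0.8] tilt [-0.009 -0.004 -1.   ]
```

Request:
{"fn": "carry_out", "kwargs": {
  "rows": [
    {"tx": -4,"ty": 2.6,"tz": 0,"yaw": 0},
    {"tx": -4,"ty": 2.6,"tz": 0,"yaw": 0},
    {"tx": -4,"ty": 2.6,"tz": 0,"yaw": 0},
    {"tx": -4,"ty": 2.6,"tz": 0,"yaw": 0},
    {"tx": -4,"ty": 2.6,"tz": 0,"yaw": 0},
    {"tx": -4,"ty": 2.6,"tz": 0,"yaw": 0},
    {"tx": -4,"ty": 2.6,"tz": 0,"yaw": 0},
    {"tx": -4,"ty": 2.6,"tz": 0,"yaw": 0},
    {"tx": -4,"ty": 2.6,"tz": 0,"yaw": 0},
    {"tx": -4,"ty": 2.6,"tz": 0,"yaw": 0},
    {"tx": -4,"ty": 2.6,"tz": 0,"yaw": 0},
    {"tx": 0,"ty": 0,"tz": 0,"yaw": -0.05}
  ]
}}

```text
time_s: 2.2
position: [0.4194, 0.0176, 0.238]
tool_rot: [[0.092, 0.996, -0.008], [0.996, -0.092, -0.01], [-0.011, -0.007, -1.0]]
ft_force: [-0.2, 0.7, -0.7]
grip_width: 0.0855
```

```bash
python3 d.py clevis 0.15
```

```text
clevis yaw -0.005 shift cm now-axes [-13.93   8.65   8.9 ] world cm [  7.26 -14.76  -8.8 ] t 2.2 w 0.0855374491947121 F [-0.2  0.7 -0.7] tilt [-0.011 -0.007 -1.   ]
```

Request:
{"fn": "carry_out", "kwargs": {
  "rows": [
    {"tx": -3.5,"ty": 2.2,"tz": 1,"yaw": 0},
    {"tx": -3.5,"ty": 2.2,"tz": 1.5,"yaw": 0},
    {"tx": -3.5,"ty": 2.2,"tz": 2,"yaw": 0},
    {"tx": -3,"ty": 1.9,"tz": 2,"yaw": 0},
    {"tx": -0.3,"ty": 0.1,"tz": 1.5,"yaw": 0},
    {"tx": 0,"ty": 0,"tz": 0,"yaw": 0}
  ]
}}

```text
time_s: 2.8
position: [0.4939, -0.1367, 0.1549]
tool_rot: [[0.094, 0.996, -0.008], [0.996, -0.094, -0.009], [-0.01, -0.007, -1.0]]
ft_force: [-0.5, 0.8, 0.8]
grip_width: 0.0854
```

```bash
python3 d.py clevis 0.055
python3 - <<'E'
from h import *
snap("scene","s1.png");t=snap("top","t1.png")
a=cv2.resize(t[180:320,200:460],None,fx=3,fy=3);cv2.imwrite("pics/v1.png",a)
E
```

```text
clevis yaw -0.007 shift cm now-axes [ 0.74 -0.18  9.98] world cm [-0.19  0.67 -9.99] t 2.8 w 0.08538198978123528 F [-0.5  0.8  0.8] tilt [-0.01  -0.007 -1.   ]
```

Request:
{"fn": "carry_out", "kwargs": {
  "rows": [
    {"tx": 0.7,"ty": -0.2,"tz": 0,"yaw": 0},
    {"tx": 0,"ty": 0,"tz": 1.5,"yaw": 0},
    {"tx": 0,"ty": 0,"tz": 2,"yaw": 0},
    {"tx": 0,"ty": 0,"tz": 2,"yaw": 0},
    {"tx": 0,"ty": 0,"tz": 2,"yaw": 0},
    {"tx": 0,"ty": 0,"tz": 1.5,"yaw": 0},
    {"tx": 0,"ty": 0,"tz": 0.6,"yaw": 0},
    {"tx": 0,"ty": 0,"tz": 0,"yaw": 0}
  ]
}}

```text
time_s: 3.7
position: [0.4949, -0.1222, 0.0674]
tool_rot: [[0.083, 0.996, 0.009], [0.996, -0.083, -0.017], [-0.016, 0.011, -1.0]]
ft_force: [-0.3, 0.9, 0.2]
grip_width: 0.0854
```

```bash
python3 d.py clevis 0.055
python3 - <<'E'
from h import *
s=snap("scene","s1.png")
cv2.imwrite("pics/v1.png",cv2.resize(s[140:340,220:470],None,fx=3,fy=3))
E
```

```text
clevis yaw 0.004 shift cm now-axes [-0.79 -0.24  1.25] world cm [-0.29 -0.78 -1.24] t 3.7 w 0.08536082834957863 F [-0.3  0.9  0.2] tilt [-0.016  0.011 -1.   ]
```

View pics/v1.png

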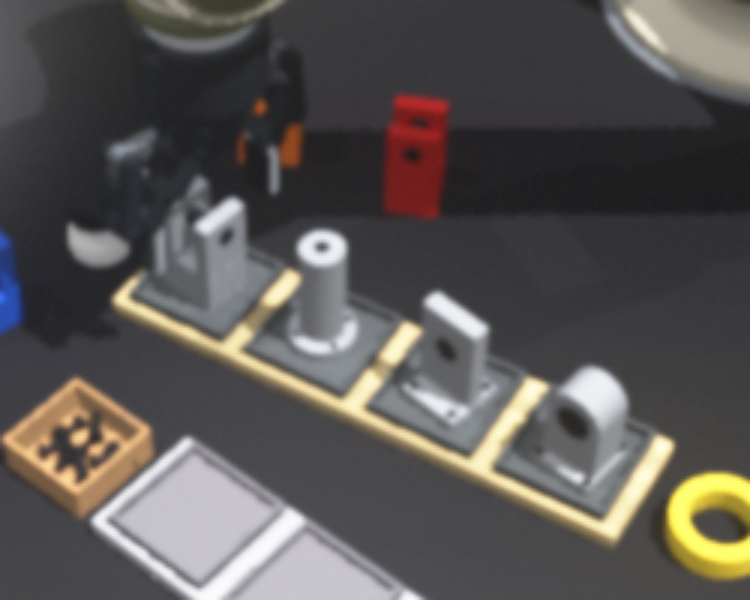

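Run:
```python
from h import *
s=env.observe(); R=np.array(s["tool_rot"]); p=np.array(s["position"])
for y in(-.0427,0,.0427): 
  for z in(-.002,.008): print(y,z,((proj("scene",p+R@[0,y,z])-[220,140])*3).round(),proj("top",p+R@[0,y,z]).round())
t=snap("top","t2.png");cv2.imwrite("pics/v2.png",cv2.resize(t[180:320,200:460],None,fx=3,fy=3))
```

```text
-0.0427 -0.002 [[255. 191.]] [[399. 271.]]
-0.0427 0.008 [[256. 203.]] [[399. 271.]]
0 -0.002 [[206. 227.]] [[401. 246.]]
0 0.008 [[206. 238.]] [[401. 247.]]
0.0427 -0.002 [[154. 264.]] [[403. 222.]]
0.0427 0.008 [[155. 275.]] [[403. 223.]]
```

View pics/v2.png

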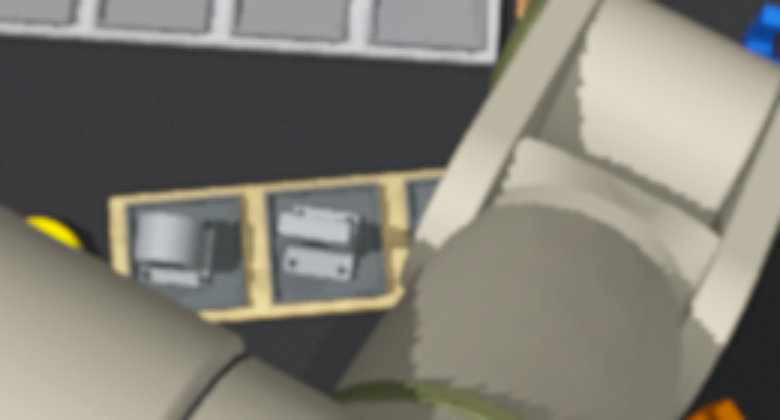

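The fingertips sit where projected (scene crop 272,190 for the near one), straddling the clevis. I'll correct the 8 mm y error and finish the descent.

Request:
{"fn": "carry_out", "kwargs": {
  "rows": [
    {"tx": -0.7,"ty": -0.2,"tz": 0.4,"yaw": 0},
    {"tx": 0,"ty": 0,"tz": 0.5,"yaw": 0},
    {"tx": 0,"ty": 0,"tz": 0,"yaw": 0}
  ]
}}

```text
time_s: 4.1
position: [0.4934, -0.1304, 0.0604]
tool_rot: [[0.083, 0.996, 0.014], [0.996, -0.083, -0.02], [-0.018, 0.016, -1.0]]
ft_force: [0.1, -0.2, 0.4]
grip_width: 0.0853
```

```bash
python3 d.py clevis 0.055
```

```text
clevis yaw 0.004 shift cm now-axes [ 0.04 -0.15  0.53] world cm [-0.14  0.04 -0.54] t 4.1 w 0.08534166701453742 F [ 0.1 -0.2  0.4] tilt [-0.018  0.016 -1.   ]
```

Request:
{"fn": "carry_out", "kwargs": {
  "rows": [
    {"tx": 0,"ty": -0.1,"tz": 0.4,"yaw": 0},
    {"tx": 0,"ty": 0,"tz": 0,"yaw": 0},
    {"tx": 0,"ty": 0,"tz": 0,"yaw": 0},
    {"tx": 0,"ty": 0,"tz": 0,"yaw": 0},
    {"tx": 0,"ty": 0,"tz": 0,"yaw": 0},
    {"tx": 0,"ty": 0,"tz": 0,"yaw": 0},
    {"tx": 0,"ty": 0,"tz": 0,"yaw": 0},
    {"tx": 0,"ty": 0,"tz": 0,"yaw": 0}
  ],
  "jaw": 1,
  "squeeze": 50
}}

```text
time_s: 4.9
position: [0.4922, -0.1306, 0.0564]
tool_rot: [[0.084, 0.996, 0.014], [0.996, -0.083, -0.02], [-0.019, 0.015, -1.0]]
ft_force: [-0.3, -0.0, 0.2]
grip_width: 0.0328
```

```bash
python3 d.py clevis 0.055
```

```text
clevis yaw 0.004 shift cm now-axes [ 0.06 -0.02  0.14] world cm [-0.02  0.06 -0.14] t 4.9 w 0.03282759423564551 F [-0.3 -0.   0.2] tilt [-0.019  0.015 -1.   ]
```

Gripped at 33 mm, at z 0.0564. Lifting.

Request:
{"fn": "carry_out", "kwargs": {
  "rows": [
    {"tx": 0,"ty": 0,"tz": -0.5,"yaw": 0},
    {"tx": 0,"ty": 0,"tz": -1,"yaw": 0},
    {"tx": 0,"ty": 0,"tz": -1.5,"yaw": 0},
    {"tx": 0,"ty": 0,"tz": -2,"yaw": 0},
    {"tx": 0,"ty": 0,"tz": -2,"yaw": 0},
    {"tx": 0,"ty": 0,"tz": -1.5,"yaw": 0},
    {"tx": 0,"ty": 0,"tz": -1.5,"yaw": 0},
    {"tx": 0,"ty": 0,"tz": -0.5,"yaw": 0}
  ]
}}

```text
time_s: 5.7
position: [0.49, -0.1277, 0.1686]
tool_rot: [[0.083, 0.996, 0.013], [0.996, -0.083, -0.019], [-0.018, 0.014, -1.0]]
ft_force: [0.1, -0.5, -1.8]
grip_width: 0.0329
```

```bash
python3 d.py p1 0.16
```

```text
p1 yaw -0.036 shift cm now-axes [37.43 12.12  0.38] world cm [15.2  36.28 -0.86] t 5.7 w 0.03287599580220951 F [ 0.1 -0.5 -1.8] tilt [-0.018  0.014 -1.   ]
```

Request:
{"fn": "carry_out", "kwargs": {
  "rows": [
    {"tx": 1,"ty": 0.3,"tz": 0,"yaw": 0},
    {"tx": 2,"ty": 0.6,"tz": 0,"yaw": 0},
    {"tx": 3,"ty": 1,"tz": 0,"yaw": -0.01},
    {"tx": 4,"ty": 1.3,"tz": 0,"yaw": -0.01},
    {"tx": 4,"ty": 1.3,"tz": 0,"yaw": -0.01},
    {"tx": 4,"ty": 1.3,"tz": 0,"yaw": 0},
    {"tx": 4,"ty": 1.3,"tz": 0,"yaw": 0},
    {"tx": 4,"ty": 1.3,"tz": 0,"yaw": 0},
    {"tx": 3,"ty": 1,"tz": 0,"yaw": 0},
    {"tx": 2.5,"ty": 0.8,"tz": 0,"yaw": 0},
    {"tx": 2,"ty": 0.6,"tz": 0,"yaw": 0},
    {"tx": 1,"ty": 0.3,"tz": 0,"yaw": 0}
  ]
}}

```text
time_s: 6.9
position: [0.623, 0.2311, 0.1542]
tool_rot: [[0.054, 0.999, -0.001], [0.998, -0.054, -0.018], [-0.018, -0.0, -1.0]]
ft_force: [0.2, -0.9, -2.2]
grip_width: 0.0327
```

```bash
python3 d.py p1 0.16
```

```text
p1 yaw -0.007 shift cm now-axes [ 0.49  1.88 -0.59] world cm [1.91 0.4  0.58] t 6.9 w 0.03272445026591496 F [ 0.2 -0.9 -2.2] tilt [-0.018 -0.    -1.   ]
```

Request:
{"fn": "carry_out", "kwargs": {
  "rows": [
    {"tx": 0.4,"ty": 1,"tz": 0,"yaw": 0},
    {"tx": 0,"ty": 0.8,"tz": 0,"yaw": 0},
    {"tx": 0,"ty": 0,"tz": 1.5,"yaw": 0},
    {"tx": 0,"ty": 0,"tz": 1.5,"yaw": 0},
    {"tx": 0,"ty": 0,"tz": 1.5,"yaw": 0},
    {"tx": 0,"ty": 0,"tz": 1,"yaw": 0},
    {"tx": 0,"ty": 0,"tz": 0.5,"yaw": 0},
    {"tx": 0,"ty": 0,"tz": 0,"yaw": 0}
  ]
}}

```text
time_s: 7.7
position: [0.6407, 0.2326, 0.0884]
tool_rot: [[0.055, 0.998, -0.007], [0.998, -0.055, -0.019], [-0.02, -0.006, -1.0]]
ft_force: [0.7, -0.0, -1.8]
grip_width: 0.0328
```

```bash
python3 d.py p1 0.056
```

```text
p1 yaw -0.008 shift cm now-axes [0.31 0.14 3.23] world cm [ 0.13  0.24 -3.24] t 7.7 w 0.032770208773252894 F [ 0.7 -0.  -1.8] tilt [-0.02  -0.006 -1.   ]
```

Request:
{"fn": "carry_out", "kwargs": {
  "rows": [
    {"tx": 0.2,"ty": 0.1,"tz": 0.8,"yaw": 0},
    {"tx": 0,"ty": 0,"tz": 0.8,"yaw": 0},
    {"tx": 0,"ty": 0,"tz": 0.6,"yaw": 0},
    {"tx": 0,"ty": 0,"tz": 0.3,"yaw": 0},
    {"tx": 0,"ty": 0,"tz": 0,"yaw": 0}
  ]
}}

```text
time_s: 8.2
position: [0.6424, 0.2342, 0.0627]
tool_rot: [[0.055, 0.998, -0.005], [0.998, -0.055, -0.019], [-0.019, -0.004, -1.0]]
ft_force: [0.2, 0.4, -1.9]
grip_width: 0.0325
```

```bash
python3 d.py p1 0.056
```

```text
p1 yaw -0.008 shift cm now-axes [ 0.09 -0.04  0.67] world cm [-0.04  0.08 -0.67] t 8.2 w 0.0324659335382446 F [ 0.2  0.4 -1.9] tilt [-0.019 -0.004 -1.   ]
```

Request:
{"fn": "carry_out", "kwargs": {
  "rows": [
    {"tx": 0,"ty": 0,"tz": 0.25,"yaw": 0},
    {"tx": 0,"ty": 0,"tz": 0.2,"yaw": 0},
    {"tx": 0,"ty": 0,"tz": 0.1,"yaw": 0},
    {"tx": 0,"ty": 0,"tz": 0,"yaw": 0}
  ]
}}

```text
time_s: 8.6
position: [0.6426, 0.2342, 0.0574]
tool_rot: [[0.055, 0.998, -0.004], [0.998, -0.055, -0.019], [-0.019, -0.003, -1.0]]
ft_force: [0.9, -0.0, -2.0]
grip_width: 0.033
```

```bash
python3 d.py p1 0.056
```

```text
p1 yaw -0.008 shift cm now-axes [ 0.08 -0.07  0.14] world cm [-0.06  0.08 -0.14] t 8.6 w 0.03296654646054125 F [ 0.9 -0.  -2. ] tilt [-0.019 -0.003 -1.   ]
```

Request:
{"fn": "carry_out", "kwargs": {
  "rows": [
    {"tx": 0,"ty": 0,"tz": 0.1,"yaw": 0},
    {"tx": 0,"ty": 0,"tz": 0.05,"yaw": 0},
    {"tx": 0,"ty": 0,"tz": 0,"yaw": 0}
  ]
}}

```text
time_s: 8.9
position: [0.6428, 0.2342, 0.0566]
tool_rot: [[0.055, 0.998, -0.003], [0.998, -0.055, -0.019], [-0.019, -0.002, -1.0]]
ft_force: [0.5, 1.0, -1.9]
grip_width: 0.0334
```

Request:
{"fn": "carry_out", "kwargs": {
  "rows": [
    {"tx": 0,"ty": 0,"tz": 0.1,"yaw": 0},
    {"tx": 0,"ty": 0,"tz": 0.05,"yaw": 0},
    {"tx": 0,"ty": 0,"tz": 0,"yaw": 0}
  ]
}}

```text
time_s: 9.2
position: [0.6429, 0.2342, 0.0565]
tool_rot: [[0.055, 0.998, -0.002], [0.998, -0.055, -0.019], [-0.019, -0.0, -1.0]]
ft_force: [-0.5, -1.0, -1.0]
grip_width: 0.0329
```

The descent has stalled and the force is easing, so it's on the floor. Releasing.

Request:
{"fn": "carry_out", "kwargs": {
  "rows": [
    {"tx": 0,"ty": 0,"tz": 0,"yaw": 0},
    {"tx": 0,"ty": 0,"tz": 0,"yaw": 0},
    {"tx": 0,"ty": 0,"tz": 0,"yaw": 0},
    {"tx": 0,"ty": 0,"tz": 0,"yaw": 0},
    {"tx": 0,"ty": 0,"tz": 0,"yaw": 0},
    {"tx": 0,"ty": 0,"tz": -0.5,"yaw": 0},
    {"tx": 0,"ty": 0,"tz": -1.5,"yaw": 0},
    {"tx": 0,"ty": 0,"tz": -2.5,"yaw": 0},
    {"tx": 0,"ty": 0,"tz": -2.5,"yaw": 0},
    {"tx": 0,"ty": 0,"tz": -1.5,"yaw": 0}
  ],
  "jaw": -1
}}

```text
time_s: 10.2
position: [0.6426, 0.2357, 0.1428]
tool_rot: [[0.055, 0.998, -0.005], [0.998, -0.055, -0.019], [-0.019, -0.004, -1.0]]
ft_force: [-0.6, -0.7, 0.3]
grip_width: 0.0854
```

```bash
python3 d.py spindle 0.15
```

```text
spindle yaw -0.003 shift cm now-axes [-28.85 -14.5   -0.11] world cm [-16.06 -28.     0.72] t 10.2 w 0.08535992396763228 F [-0.6 -0.7  0.3] tilt [-0.019 -0.004 -1.   ]
```

Request:
{"fn": "carry_out", "kwargs": {
  "rows": [
    {"tx": -1.5,"ty": -0.75,"tz": -0.1,"yaw": 0},
    {"tx": -3,"ty": -1.5,"tz": -0.1,"yaw": 0},
    {"tx": -4,"ty": -2,"tz": -0.1,"yaw": 0},
    {"tx": -4,"ty": -2,"tz": -0.1,"yaw": 0},
    {"tx": -4,"ty": -2,"tz": -0.1,"yaw": 0},
    {"tx": -4,"ty": -2,"tz": -0.1,"yaw": 0},
    {"tx": -3,"ty": -1.5,"tz": -0.1,"yaw": 0},
    {"tx": -2,"ty": -1,"tz": 0,"yaw": 0},
    {"tx": -1,"ty": -0.5,"tz": 0,"yaw": 0},
    {"tx": 0,"ty": 0,"tz": 0,"yaw": 0}
  ]
}}

```text
time_s: 11.2
position: [0.492, -0.0293, 0.1618]
tool_rot: [[0.053, 0.999, 0.009], [0.998, -0.053, -0.019], [-0.019, 0.01, -1.0]]
ft_force: [0.4, 0.6, 0.1]
grip_width: 0.0853
```

```bash
python3 d.py spindle 0.062;  python3 - <<'E'
from h import *
s=snap("scene","s3.png")
cv2.imwrite("pics/v3.png",cv2.resize(s[180:430,210:460],None,fx=2.4,fy=2.4))
E
```

```text
spindle yaw -0.001 shift cm now-axes [-1.37 -1.02 10.  ] world cm [-1.   -1.5  -9.98] t 11.2 w 0.08532119269472899 F [0.4 0.6 0.1] tilt [-0.019  0.01  -1.   ]
```

View pics/v3.png

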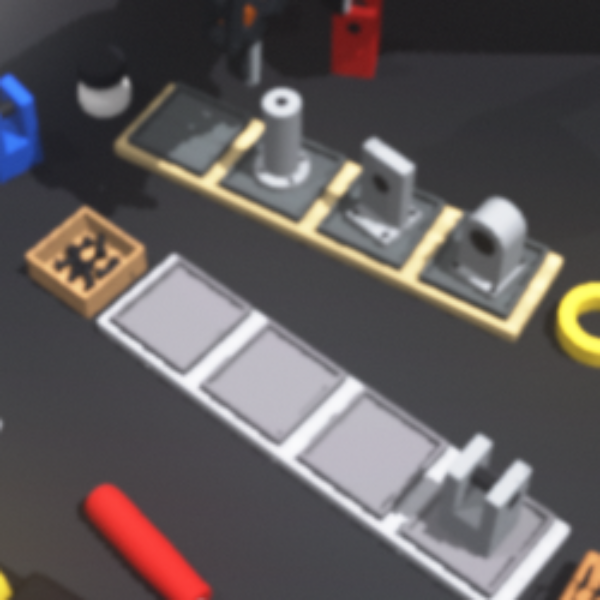

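The clevis stands upright in the kit's +y end pocket (490,500). Next is the spindle.

Request:
{"fn": "carry_out", "kwargs": {
  "rows": [
    {"tx": -0.7,"ty": -0.5,"tz": 0,"yaw": 0},
    {"tx": -0.6,"ty": -0.5,"tz": 0.5,"yaw": 0},
    {"tx": 0,"ty": 0,"tz": 0,"yaw": 0},
    {"tx": 0,"ty": 0,"tz": 1.5,"yaw": 0},
    {"tx": 0,"ty": 0,"tz": 1.5,"yaw": 0},
    {"tx": 0,"ty": 0,"tz": 1.5,"yaw": 0},
    {"tx": 0,"ty": 0,"tz": 1,"yaw": 0},
    {"tx": 0,"ty": 0,"tz": 0,"yaw": 0}
  ]
}}

```text
time_s: 12.05
position: [0.4834, -0.0399, 0.0992]
tool_rot: [[0.047, 0.999, 0.011], [0.999, -0.047, -0.018], [-0.018, 0.012, -1.0]]
ft_force: [0.1, 0.8, -0.4]
grip_width: 0.0852
```

```bash
python3 d.py spindle 0.062
```

```text
spindle yaw 0.005 shift cm now-axes [-0.38 -0.17  3.72] world cm [-0.14 -0.44 -3.72] t 12.05 w 0.08524370791986802 F [ 0.1  0.8 -0.4] tilt [-0.018  0.012 -1.   ]
```

Request:
{"fn": "carry_out", "kwargs": {
  "rows": [
    {"tx": -0.4,"ty": -0.2,"tz": 0.5,"yaw": 0},
    {"tx": 0,"ty": 0,"tz": 1.2,"yaw": 0},
    {"tx": 0,"ty": 0,"tz": 1.2,"yaw": 0},
    {"tx": 0,"ty": 0,"tz": 0.5,"yaw": 0},
    {"tx": 0,"ty": 0,"tz": 0.3,"yaw": 0},
    {"tx": 0,"ty": 0,"tz": 0,"yaw": 0}
  ]
}}

```text
time_s: 12.65
position: [0.4829, -0.0457, 0.0629]
tool_rot: [[0.047, 0.999, 0.015], [0.999, -0.046, -0.02], [-0.019, 0.016, -1.0]]
ft_force: [-0.2, 0.0, 0.7]
grip_width: 0.0852
```

```bash
python3 d.py spindle 0.062
```

```text
spindle yaw 0.006 shift cm now-axes [ 0.14 -0.1   0.08] world cm [-0.09  0.14 -0.09] t 12.65 w 0.08521960635763703 F [-0.2  0.   0.7] tilt [-0.019  0.016 -1.   ]
```

Aligned within 1.5 mm. Close, then lift.

Request:
{"fn": "carry_out", "kwargs": {
  "rows": [
    {"tx": 0.1,"ty": -0.1,"tz": 0,"yaw": 0},
    {"tx": 0,"ty": 0,"tz": 0,"yaw": 0},
    {"tx": 0,"ty": 0,"tz": 0,"yaw": 0},
    {"tx": 0,"ty": 0,"tz": 0,"yaw": 0},
    {"tx": 0,"ty": 0,"tz": 0,"yaw": 0},
    {"tx": 0,"ty": 0,"tz": 0,"yaw": 0},
    {"tx": 0,"ty": 0,"tz": 0,"yaw": 0},
    {"tx": 0,"ty": 0,"tz": 0,"yaw": 0},
    {"tx": 0,"ty": 0,"tz": 0,"yaw": 0}
  ],
  "jaw": 1,
  "squeeze": 50
}}

```text
time_s: 13.55
position: [0.4822, -0.0447, 0.0644]
tool_rot: [[0.046, 0.999, 0.017], [0.999, -0.046, -0.021], [-0.02, 0.018, -1.0]]
ft_force: [-0.3, 0.1, 1.9]
grip_width: 0.0266
```

Request:
{"fn": "carry_out", "kwargs": {
  "rows": [
    {"tx": 0,"ty": 0,"tz": -0.5,"yaw": 0},
    {"tx": 0,"ty": 0,"tz": -1,"yaw": 0},
    {"tx": 0,"ty": 0,"tz": -1.5,"yaw": 0},
    {"tx": 0,"ty": 0,"tz": -2,"yaw": 0},
    {"tx": 0,"ty": 0,"tz": -2,"yaw": 0},
    {"tx": 0,"ty": 0,"tz": -1.5,"yaw": 0},
    {"tx": 0,"ty": 0,"tz": -1.5,"yaw": 0},
    {"tx": 0,"ty": 0,"tz": -0.5,"yaw": 0}
  ]
}}

```text
time_s: 14.35
position: [0.4799, -0.042, 0.1768]
tool_rot: [[0.046, 0.999, 0.018], [0.999, -0.046, -0.021], [-0.02, 0.019, -1.0]]
ft_force: [0.0, -0.2, -1.0]
grip_width: 0.0269
```

```bash
python3 d.py p2 0.16
```

```text
p2 yaw 0.001 shift cm now-axes [19.95 14.88  1.57] world cm [15.81 19.21 -1.68] t 14.35 w 0.02694204294828006 F [ 0.  -0.2 -1. ] tilt [-0.02   0.019 -1.   ]
```

Request:
{"fn": "carry_out", "kwargs": {
  "rows": [
    {"tx": 1,"ty": 0.75,"tz": 0,"yaw": 0},
    {"tx": 2,"ty": 1.5,"tz": 0,"yaw": 0},
    {"tx": 3,"ty": 2.2,"tz": 0,"yaw": 0},
    {"tx": 3,"ty": 2.3,"tz": 0,"yaw": 0},
    {"tx": 3,"ty": 2.3,"tz": 0,"yaw": 0},
    {"tx": 3,"ty": 2.3,"tz": 0,"yaw": 0},
    {"tx": 2,"ty": 1.6,"tz": 0,"yaw": 0},
    {"tx": 1,"ty": 0.8,"tz": 0,"yaw": 0},
    {"tx": 0.5,"ty": 0.5,"tz": 0,"yaw": 0},
    {"tx": 0,"ty": 0,"tz": 0,"yaw": 0}
  ]
}}

```text
time_s: 15.35
position: [0.6366, 0.1509, 0.1679]
tool_rot: [[0.047, 0.999, 0.008], [0.999, -0.047, -0.019], [-0.019, 0.009, -1.0]]
ft_force: [0.4, -0.6, -1.9]
grip_width: 0.0267
```

```bash
python3 d.py p2 0.0644
```

```text
p2 yaw 0.001 shift cm now-axes [ 0.13  0.04 10.35] world cm [  0.14  -0.08 -10.35] t 15.35 w 0.02668379644343026 F [ 0.4 -0.6 -1.9] tilt [-0.019  0.009 -1.   ]
```

Request:
{"fn": "carry_out", "kwargs": {
  "rows": [
    {"tx": 0,"ty": 0,"tz": 1,"yaw": 0},
    {"tx": 0,"ty": 0,"tz": 1.5,"yaw": 0},
    {"tx": 0,"ty": 0,"tz": 1.8,"yaw": 0},
    {"tx": 0,"ty": 0,"tz": 1.8,"yaw": 0},
    {"tx": 0,"ty": 0,"tz": 1.2,"yaw": 0},
    {"tx": 0,"ty": 0,"tz": 0.7,"yaw": 0},
    {"tx": 0,"ty": 0,"tz": 0.4,"yaw": 0},
    {"tx": 0,"ty": 0,"tz": 0.2,"yaw": 0},
    {"tx": 0,"ty": 0,"tz": 0,"yaw": 0}
  ]
}}

```text
time_s: 16.25
position: [0.6348, 0.1453, 0.0762]
tool_rot: [[0.052, 0.999, 0.006], [0.998, -0.052, -0.02], [-0.02, 0.007, -1.0]]
ft_force: [-0.2, 0.1, -0.5]
grip_width: 0.0272
```

```bash
python3 d.py p2 0.0644
```

```text
p2 yaw -0.005 shift cm now-axes [0.52 0.29 1.18] world cm [ 0.32  0.48 -1.18] t 16.25 w 0.02715680066408009 F [-0.2  0.1 -0.5] tilt [-0.02   0.007 -1.   ]
```

Request:
{"fn": "carry_out", "kwargs": {
  "rows": [
    {"tx": 0.5,"ty": 0.3,"tz": 0.2,"yaw": 0},
    {"tx": 0,"ty": 0,"tz": 0.4,"yaw": 0},
    {"tx": 0,"ty": 0,"tz": 0.3,"yaw": 0},
    {"tx": 0,"ty": 0,"tz": 0.1,"yaw": 0},
    {"tx": 0,"ty": 0,"tz": 0,"yaw": 0}
  ]
}}

```text
time_s: 16.75
position: [0.6392, 0.1508, 0.0668]
tool_rot: [[0.051, 0.999, 0.009], [0.998, -0.051, -0.02], [-0.019, 0.01, -1.0]]
ft_force: [-0.4, -1.1, -1.8]
grip_width: 0.0273
```

```bash
python3 d.py p2 0.0644
```

```text
p2 yaw -0.004 shift cm now-axes [-0.06 -0.11  0.24] world cm [-0.12 -0.06 -0.24] t 16.75 w 0.027298978114650523 F [-0.4 -1.1 -1.8] tilt [-0.019  0.01  -1.   ]
```

Request:
{"fn": "carry_out", "kwargs": {
  "rows": [
    {"tx": 0,"ty": 0,"tz": 0.1,"yaw": 0},
    {"tx": 0,"ty": 0,"tz": 0.08,"yaw": 0},
    {"tx": 0,"ty": 0,"tz": 0.05,"yaw": 0},
    {"tx": 0,"ty": 0,"tz": 0,"yaw": 0}
  ]
}}

```text
time_s: 17.15
position: [0.6392, 0.1506, 0.0645]
tool_rot: [[0.052, 0.999, 0.009], [0.998, -0.051, -0.02], [-0.019, 0.01, -1.0]]
ft_force: [-0.5, 0.5, -1.1]
grip_width: 0.0268
```

Request:
{"fn": "carry_out", "kwargs": {
  "rows": [
    {"tx": 0,"ty": 0,"tz": 0.08,"yaw": 0},
    {"tx": 0,"ty": 0,"tz": 0.05,"yaw": 0},
    {"tx": 0,"ty": 0,"tz": 0,"yaw": 0}
  ]
}}

```text
time_s: 17.45
position: [0.6393, 0.1506, 0.0644]
tool_rot: [[0.052, 0.999, 0.01], [0.998, -0.051, -0.02], [-0.019, 0.011, -1.0]]
ft_force: [0.4, -0.1, -2.1]
grip_width: 0.0268
```

Request:
{"fn": "carry_out", "kwargs": {
  "rows": [
    {"tx": 0,"ty": 0,"tz": 0.1,"yaw": 0},
    {"tx": 0,"ty": 0,"tz": 0.1,"yaw": 0},
    {"tx": 0,"ty": 0,"tz": 0,"yaw": 0}
  ]
}}

```text
time_s: 17.75
position: [0.6395, 0.1507, 0.0645]
tool_rot: [[0.051, 0.999, 0.012], [0.998, -0.051, -0.02], [-0.019, 0.013, -1.0]]
ft_force: [-0.2, 0.7, -2.2]
grip_width: 0.0271
```

The descent stalls at the grasp height (0.0645), so it's seated. Releasing.

Request:
{"fn": "carry_out", "kwargs": {
  "rows": [
    {"tx": 0,"ty": 0,"tz": 0,"yaw": 0},
    {"tx": 0,"ty": 0,"tz": 0,"yaw": 0},
    {"tx": 0,"ty": 0,"tz": 0,"yaw": 0},
    {"tx": 0,"ty": 0,"tz": 0,"yaw": 0},
    {"tx": 0,"ty": 0,"tz": 0,"yaw": 0},
    {"tx": 0,"ty": 0,"tz": 0,"yaw": 0},
    {"tx": 0,"ty": 0,"tz": -0.5,"yaw": 0},
    {"tx": 0,"ty": 0,"tz": -1.5,"yaw": 0},
    {"tx": 0,"ty": 0,"tz": -2.5,"yaw": 0},
    {"tx": 0,"ty": 0,"tz": -2.5,"yaw": 0},
    {"tx": 0,"ty": 0,"tz": -1.5,"yaw": 0}
  ],
  "jaw": -1
}}

```text
time_s: 18.85
position: [0.638, 0.1523, 0.1504]
tool_rot: [[0.052, 0.999, 0.008], [0.998, -0.051, -0.02], [-0.02, 0.009, -1.0]]
ft_force: [0.8, -0.4, 0.6]
grip_width: 0.0855
```

```bash
python3 d.py tee 0.15
```

```text
tee yaw 0.062 shift cm now-axes [-11.68 -15.87   0.14] world cm [-16.45 -10.85  -0.04] t 18.85 w 0.08551095855966763 F [ 0.8 -0.4  0.6] tilt [-0.02   0.009 -1.   ]
```

Request:
{"fn": "carry_out", "kwargs": {
  "rows": [
    {"tx": -0.8,"ty": -1,"tz": 0,"yaw": 0},
    {"tx": -1.5,"ty": -2,"tz": 0,"yaw": 0},
    {"tx": -2.3,"ty": -3,"tz": 0,"yaw": 0},
    {"tx": -2.3,"ty": -3,"tz": 0,"yaw": 0},
    {"tx": -2,"ty": -3,"tz": 0,"yaw": 0},
    {"tx": -1.5,"ty": -2,"tz": 0,"yaw": 0},
    {"tx": -0.8,"ty": -1,"tz": 0,"yaw": 0},
    {"tx": 0,"ty": 0,"tz": 0,"yaw": 0.03},
    {"tx": 0,"ty": 0,"tz": 0,"yaw": 0.03},
    {"tx": 0,"ty": 0,"tz": 0,"yaw": 0}
  ]
}}

```text
time_s: 19.85
position: [0.4787, 0.0455, 0.1574]
tool_rot: [[0.116, 0.993, 0.021], [0.993, -0.116, -0.02], [-0.018, 0.023, -1.0]]
ft_force: [0.6, 0.5, -0.3]
grip_width: 0.0853
```

```bash
python3 d.py tee 0.056
```

```text
tee yaw -0.003 shift cm now-axes [-0.05 -0.74 10.12] world cm [ -0.52  -0.17 -10.14] t 19.85 w 0.08526338380631077 F [ 0.6  0.5 -0.3] tilt [-0.018  0.023 -1.   ]
```

Request:
{"fn": "carry_out", "kwargs": {
  "rows": [
    {"tx": 0,"ty": -0.7,"tz": 0.5,"yaw": 0},
    {"tx": 0,"ty": 0,"tz": 1.5,"yaw": 0},
    {"tx": 0,"ty": 0,"tz": 1.5,"yaw": 0},
    {"tx": 0,"ty": 0,"tz": 1.5,"yaw": 0},
    {"tx": 0,"ty": 0,"tz": 1,"yaw": 0},
    {"tx": 0,"ty": 0,"tz": 0.5,"yaw": 0},
    {"tx": 0,"ty": 0,"tz": 0,"yaw": 0}
  ]
}}

```text
time_s: 20.55
position: [0.4735, 0.0471, 0.0889]
tool_rot: [[0.113, 0.993, 0.023], [0.993, -0.113, -0.02], [-0.017, 0.025, -1.0]]
ft_force: [0.7, -0.8, -0.3]
grip_width: 0.0849
```

```bash
python3 d.py tee 0.056
```

```text
tee yaw 0.001 shift cm now-axes [-0.27 -0.05  3.3 ] world cm [-0.   -0.33 -3.29] t 20.55 w 0.0849170088674799 F [ 0.7 -0.8 -0.3] tilt [-0.017  0.025 -1.   ]
```

Request:
{"fn": "carry_out", "kwargs": {
  "rows": [
    {"tx": -0.3,"ty": -0.1,"tz": 0.5,"yaw": 0},
    {"tx": 0,"ty": 0,"tz": 1,"yaw": 0},
    {"tx": 0,"ty": 0,"tz": 0.9,"yaw": 0},
    {"tx": 0,"ty": 0,"tz": 0.5,"yaw": 0},
    {"tx": 0,"ty": 0,"tz": 0.2,"yaw": 0},
    {"tx": 0,"ty": 0,"tz": 0,"yaw": 0}
  ]
}}

```text
time_s: 21.15
position: [0.4735, 0.0432, 0.0561]
tool_rot: [[0.113, 0.993, 0.025], [0.993, -0.112, -0.02], [-0.017, 0.027, -0.999]]
ft_force: [-0.2, -0.2, 0.8]
grip_width: 0.0855
```

```bash
python3 d.py tee 0.056
```

```text
tee yaw 0.001 shift cm now-axes [ 0.06 -0.01  0.01] world cm [ 0.    0.06 -0.01] t 21.15 w 0.08549694675139878 F [-0.2 -0.2  0.8] tilt [-0.017  0.027 -0.999]
```

Request:
{"fn": "carry_out", "kwargs": {
  "rows": [
    {"tx": 0,"ty": 0,"tz": 0,"yaw": 0},
    {"tx": 0,"ty": 0,"tz": 0,"yaw": 0},
    {"tx": 0,"ty": 0,"tz": 0,"yaw": 0},
    {"tx": 0,"ty": 0,"tz": 0,"yaw": 0},
    {"tx": 0,"ty": 0,"tz": 0,"yaw": 0},
    {"tx": 0,"ty": 0,"tz": 0,"yaw": 0},
    {"tx": 0,"ty": 0,"tz": 0,"yaw": 0},
    {"tx": 0,"ty": 0,"tz": 0,"yaw": 0},
    {"tx": 0,"ty": 0,"tz": 0,"yaw": 0},
    {"tx": 0,"ty": 0,"tz": 0,"yaw": 0},
    {"tx": 0,"ty": 0,"tz": 0,"yaw": 0}
  ],
  "jaw": 1,
  "squeeze": 50
}}

```text
time_s: 22.25
position: [0.4733, 0.0433, 0.0573]
tool_rot: [[0.113, 0.993, 0.025], [0.993, -0.112, -0.02], [-0.018, 0.027, -0.999]]
ft_force: [-0.3, -0.0, 1.7]
grip_width: 0.0118
```

Request:
{"fn": "carry_out", "kwargs": {
  "rows": [
    {"tx": 0,"ty": 0,"tz": -0.5,"yaw": 0},
    {"tx": 0,"ty": 0,"tz": -1,"yaw": 0},
    {"tx": 0,"ty": 0,"tz": -1.5,"yaw": 0},
    {"tx": 0,"ty": 0,"tz": -2,"yaw": 0},
    {"tx": 0,"ty": 0,"tz": -2,"yaw": 0},
    {"tx": 0,"ty": 0,"tz": -1.5,"yaw": 0},
    {"tx": 0,"ty": 0,"tz": -1.5,"yaw": 0},
    {"tx": 0,"ty": 0,"tz": -0.5,"yaw": 0}
  ]
}}

```text
time_s: 23.05
position: [0.4701, 0.0457, 0.1702]
tool_rot: [[0.113, 0.993, 0.026], [0.993, -0.112, -0.02], [-0.017, 0.028, -0.999]]
ft_force: [-0.9, -0.1, -1.7]
grip_width: 0.0114
```

```bash
python3 d.py p3 0.16
```

```text
p3 yaw -0.065 shift cm now-axes [ 3.8  16.03  1.4 ] world cm [16.39  1.95 -1.02] t 23.05 w 0.011390758263235885 F [-0.9 -0.1 -1.7] tilt [-0.017  0.028 -0.999]
```

Request:
{"fn": "carry_out", "kwargs": {
  "rows": [
    {"tx": 0.3,"ty": 1,"tz": 0,"yaw": 0},
    {"tx": 0.5,"ty": 2,"tz": 0,"yaw": 0},
    {"tx": 0.7,"ty": 3,"tz": 0,"yaw": 0},
    {"tx": 0.7,"ty": 3,"tz": 0,"yaw": 0},
    {"tx": 0.7,"ty": 3,"tz": 0,"yaw": 0},
    {"tx": 0.5,"ty": 2,"tz": 0,"yaw": 0},
    {"tx": 0.3,"ty": 1,"tz": 0,"yaw": 0},
    {"tx": 0,"ty": 0.3,"tz": 0,"yaw": -0.03},
    {"tx": 0,"ty": 0,"tz": 0,"yaw": -0.03},
    {"tx": 0,"ty": 0,"tz": 0,"yaw": 0}
  ]
}}

```text
time_s: 24.05
position: [0.6345, 0.0674, 0.1667]
tool_rot: [[0.048, 0.999, 0.018], [0.999, -0.048, -0.02], [-0.019, 0.019, -1.0]]
ft_force: [-0.0, -0.7, -0.6]
grip_width: 0.0116
```

```bash
python3 d.py p3 0.0573
```

```text
p3 yaw -0.001 shift cm now-axes [-0.02 -0.24 10.94] world cm [ -0.05  -0.22 -10.94] t 24.05 w 0.011623713537050512 F [-0.  -0.7 -0.6] tilt [-0.019  0.019 -1.   ]
```

Request:
{"fn": "carry_out", "kwargs": {
  "rows": [
    {"tx": 0,"ty": -0.2,"tz": 1,"yaw": 0},
    {"tx": 0.1,"ty": 0,"tz": 1.5,"yaw": 0},
    {"tx": 0.1,"ty": 0,"tz": 1.8,"yaw": 0},
    {"tx": 0.1,"ty": 0,"tz": 1.8,"yaw": 0},
    {"tx": 0.1,"ty": 0,"tz": 1.3,"yaw": 0},
    {"tx": 0,"ty": 0,"tz": 0.9,"yaw": 0},
    {"tx": 0,"ty": 0,"tz": 0.5,"yaw": 0},
    {"tx": 0,"ty": 0,"tz": 0.3,"yaw": 0},
    {"tx": 0,"ty": 0,"tz": 0,"yaw": 0}
  ]
}}

```text
time_s: 24.95
position: [0.6307, 0.0695, 0.0681]
tool_rot: [[0.05, 0.999, 0.014], [0.999, -0.049, -0.019], [-0.019, 0.015, -1.0]]
ft_force: [-0.0, -0.4, -1.8]
grip_width: 0.0113
```

```bash
python3 d.py p3 0.0573
```

```text
p3 yaw -0.002 shift cm now-axes [-0.38  0.33  1.09] world cm [ 0.33 -0.42 -1.08] t 24.95 w 0.011291931711898547 F [-0.  -0.4 -1.8] tilt [-0.019  0.015 -1.   ]
```

Request:
{"fn": "carry_out", "kwargs": {
  "rows": [
    {"tx": -0.4,"ty": 0.3,"tz": 0.2,"yaw": 0},
    {"tx": 0,"ty": 0,"tz": 0.3,"yaw": 0},
    {"tx": 0,"ty": 0,"tz": 0.2,"yaw": 0},
    {"tx": 0,"ty": 0,"tz": 0.1,"yaw": 0},
    {"tx": 0,"ty": 0,"tz": 0,"yaw": 0}
  ]
}}

```text
time_s: 25.45
position: [0.6347, 0.0645, 0.0611]
tool_rot: [[0.05, 0.999, 0.017], [0.999, -0.05, -0.02], [-0.019, 0.018, -1.0]]
ft_force: [-0.8, 0.4, -1.0]
grip_width: 0.0116
```

Request:
{"fn": "carry_out", "kwargs": {
  "rows": [
    {"tx": 0,"ty": 0,"tz": 0.1,"yaw": 0},
    {"tx": 0,"ty": 0,"tz": 0.08,"yaw": 0},
    {"tx": 0,"ty": 0,"tz": 0.05,"yaw": 0},
    {"tx": 0,"ty": 0,"tz": 0,"yaw": 0}
  ]
}}

```text
time_s: 25.85
position: [0.6348, 0.0646, 0.0589]
tool_rot: [[0.05, 0.999, 0.017], [0.999, -0.049, -0.02], [-0.019, 0.018, -1.0]]
ft_force: [-0.1, 0.6, -1.3]
grip_width: 0.0115
```

Request:
{"fn": "carry_out", "kwargs": {
  "rows": [
    {"tx": 0,"ty": 0,"tz": 0.08,"yaw": 0},
    {"tx": 0,"ty": 0,"tz": 0.05,"yaw": 0},
    {"tx": 0,"ty": 0,"tz": 0.05,"yaw": 0},
    {"tx": 0,"ty": 0,"tz": 0,"yaw": 0}
  ]
}}

```text
time_s: 26.25
position: [0.635, 0.0646, 0.0572]
tool_rot: [[0.05, 0.999, 0.018], [0.999, -0.049, -0.02], [-0.019, 0.019, -1.0]]
ft_force: [0.4, -0.3, -0.0]
grip_width: 0.0114
```

Request:
{"fn": "carry_out", "kwargs": {
  "rows": [
    {"tx": 0,"ty": 0,"tz": 0.1,"yaw": 0},
    {"tx": 0,"ty": 0,"tz": 0,"yaw": 0},
    {"tx": 0,"ty": 0,"tz": 0,"yaw": 0}
  ]
}}

```text
time_s: 26.55
position: [0.6352, 0.0646, 0.0574]
tool_rot: [[0.05, 0.999, 0.019], [0.999, -0.049, -0.02], [-0.019, 0.02, -1.0]]
ft_force: [-0.3, -0.3, -1.3]
grip_width: 0.0112
```

Seated at the grasp height. Releasing.

Request:
{"fn": "carry_out", "kwargs": {
  "rows": [
    {"tx": 0,"ty": 0,"tz": 0,"yaw": 0},
    {"tx": 0,"ty": 0,"tz": 0,"yaw": 0},
    {"tx": 0,"ty": 0,"tz": 0,"yaw": 0},
    {"tx": 0,"ty": 0,"tz": 0,"yaw": 0},
    {"tx": 0,"ty": 0,"tz": 0,"yaw": 0},
    {"tx": 0,"ty": 0,"tz": 0,"yaw": 0},
    {"tx": 0,"ty": 0,"tz": -0.5,"yaw": 0},
    {"tx": 0,"ty": 0,"tz": -1.5,"yaw": 0},
    {"tx": 0,"ty": 0,"tz": -2.5,"yaw": 0},
    {"tx": 0,"ty": 0,"tz": -2.5,"yaw": 0},
    {"tx": 0,"ty": 0,"tz": -1.5,"yaw": 0}
  ],
  "jaw": -1
}}

```text
time_s: 27.65
position: [0.6327, 0.0663, 0.1438]
tool_rot: [[0.05, 0.999, 0.014], [0.999, -0.05, -0.019], [-0.019, 0.015, -1.0]]
ft_force: [-0.3, -0.1, -0.2]
grip_width: 0.0849
```

```bash
python3 d.py bearing 0.15
```

```text
bearing yaw 0.02 shift cm now-axes [  5.57 -16.83  -0.98] world cm [-16.54   6.41   0.62] t 27.65 w 0.08494048587404596 F [-0.3 -0.1 -0.2] tilt [-0.019  0.015 -1.   ]
```

Request:
{"fn": "carry_out", "kwargs": {
  "rows": [
    {"tx": 0.3,"ty": -1,"tz": -0.1,"yaw": 0.02},
    {"tx": 0.7,"ty": -2,"tz": -0.1,"yaw": 0},
    {"tx": 1,"ty": -3,"tz": -0.1,"yaw": 0},
    {"tx": 1.1,"ty": -3.3,"tz": -0.1,"yaw": 0},
    {"tx": 1.1,"ty": -3.3,"tz": -0.1,"yaw": 0},
    {"tx": 0.7,"ty": -2,"tz": 0,"yaw": 0},
    {"tx": 0.4,"ty": -1,"tz": 0,"yaw": 0},
    {"tx": 0.1,"ty": -0.3,"tz": 0,"yaw": 0},
    {"tx": 0,"ty": 0,"tz": 0,"yaw": 0}
  ]
}}

```text
time_s: 28.55
position: [0.4667, 0.1345, 0.1433]
tool_rot: [[0.078, 0.997, 0.013], [0.997, -0.077, -0.02], [-0.019, 0.015, -1.0]]
ft_force: [0.3, 0.1, 0.5]
grip_width: 0.0856
```

```bash
python3 d.py bearing 0.051;  python3 - <<'E'
from h import *
s=snap("scene","s4.png")
cv2.imwrite("pics/v4.png",cv2.resize(s[180:430,210:460],None,fx=2.4,fy=2.4))
E
```

```text
bearing yaw -0.008 shift cm now-axes [-0.23 -0.04  9.24] world cm [ 0.06 -0.41 -9.23] t 28.55 w 0.08558855207380607 F [0.3 0.1 0.5] tilt [-0.019  0.015 -1.   ]
```

View pics/v4.png

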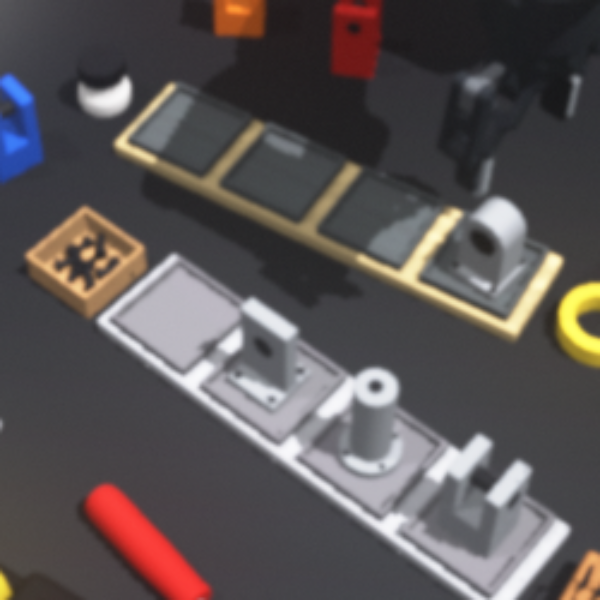

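Tee (265,350), spindle (372,425) and clevis (490,500) all stand in their pockets. The bearing is next.

Request:
{"fn": "carry_out", "kwargs": {
  "rows": [
    {"tx": -0.2,"ty": 0,"tz": 0.5,"yaw": 0},
    {"tx": 0,"ty": 0,"tz": 1.3,"yaw": 0},
    {"tx": 0,"ty": 0,"tz": 1.5,"yaw": 0},
    {"tx": 0,"ty": 0,"tz": 1.3,"yaw": 0},
    {"tx": 0,"ty": 0,"tz": 0.7,"yaw": 0},
    {"tx": 0,"ty": 0,"tz": 0.3,"yaw": 0},
    {"tx": 0,"ty": 0,"tz": 0,"yaw": 0}
  ]
}}

```text
time_s: 29.3
position: [0.4726, 0.1281, 0.0832]
tool_rot: [[0.083, 0.996, 0.016], [0.996, -0.082, -0.02], [-0.019, 0.017, -1.0]]
ft_force: [-0.1, -0.0, 0.2]
grip_width: 0.0855
```

```bash
python3 d.py bearing 0.051
```

```text
bearing yaw -0.012 shift cm now-axes [ 0.25 -0.6   3.21] world cm [-0.53  0.23 -3.22] t 29.3 w 0.08551336212622655 F [-0.1 -0.   0.2] tilt [-0.019  0.017 -1.   ]
```

Request:
{"fn": "carry_out", "kwargs": {
  "rows": [
    {"tx": 0.2,"ty": -0.6,"tz": 0.5,"yaw": -0.01},
    {"tx": 0,"ty": 0,"tz": 1,"yaw": 0},
    {"tx": 0,"ty": 0,"tz": 0.8,"yaw": 0},
    {"tx": 0,"ty": 0,"tz": 0.5,"yaw": 0},
    {"tx": 0,"ty": 0,"tz": 0.2,"yaw": 0},
    {"tx": 0,"ty": 0,"tz": 0,"yaw": 0}
  ]
}}

```text
time_s: 29.9
position: [0.4674, 0.1302, 0.0512]
tool_rot: [[0.072, 0.997, 0.017], [0.997, -0.071, -0.02], [-0.019, 0.019, -1.0]]
ft_force: [-0.5, 0.3, -0.0]
grip_width: 0.0857
```

```bash
python3 d.py bearing 0.051
```

```text
bearing yaw -0.001 shift cm now-axes [ 0.02 -0.01  0.02] world cm [-0.01  0.02 -0.02] t 29.9 w 0.08565925093275993 F [-0.5  0.3 -0. ] tilt [-0.019  0.019 -1.   ]
```

Request:
{"fn": "carry_out", "kwargs": {
  "rows": [
    {"tx": 0,"ty": 0,"tz": 0,"yaw": 0},
    {"tx": 0,"ty": 0,"tz": 0,"yaw": 0},
    {"tx": 0,"ty": 0,"tz": 0,"yaw": 0},
    {"tx": 0,"ty": 0,"tz": 0,"yaw": 0},
    {"tx": 0,"ty": 0,"tz": 0,"yaw": 0},
    {"tx": 0,"ty": 0,"tz": 0,"yaw": 0},
    {"tx": 0,"ty": 0,"tz": 0,"yaw": 0},
    {"tx": 0,"ty": 0,"tz": 0,"yaw": 0},
    {"tx": 0,"ty": 0,"tz": 0,"yaw": 0},
    {"tx": 0,"ty": 0,"tz": 0,"yaw": 0}
  ],
  "jaw": 1,
  "squeeze": 50
}}

```text
time_s: 30.9
position: [0.4677, 0.1302, 0.0522]
tool_rot: [[0.072, 0.997, 0.019], [0.997, -0.071, -0.02], [-0.019, 0.02, -1.0]]
ft_force: [0.4, -0.3, 0.5]
grip_width: 0.0255
```

Request:
{"fn": "carry_out", "kwargs": {
  "rows": [
    {"tx": 0,"ty": 0,"tz": -0.5,"yaw": 0},
    {"tx": 0,"ty": 0,"tz": -1,"yaw": 0},
    {"tx": 0,"ty": 0,"tz": -1.5,"yaw": 0},
    {"tx": 0,"ty": 0,"tz": -2,"yaw": 0},
    {"tx": 0,"ty": 0,"tz": -2,"yaw": 0},
    {"tx": 0,"ty": 0,"tz": -1.5,"yaw": 0},
    {"tx": 0,"ty": 0,"tz": -1.5,"yaw": 0},
    {"tx": 0,"ty": 0,"tz": -1,"yaw": 0},
    {"tx": 0,"ty": 0,"tz": -0.5,"yaw": 0}
  ]
}}

```text
time_s: 31.8
position: [0.4643, 0.1327, 0.1758]
tool_rot: [[0.071, 0.997, 0.019], [0.997, -0.071, -0.02], [-0.018, 0.02, -1.0]]
ft_force: [0.9, -0.6, -2.7]
grip_width: 0.0254
```

```bash
python3 d.py p4 0.16
```

```text
p4 yaw -0.024 shift cm now-axes [-13.98  17.58   2.19] world cm [ 16.57 -15.24  -1.58] t 31.8 w 0.025433812471389667 F [ 0.9 -0.6 -2.7] tilt [-0.018  0.02  -1.   ]
```

Request:
{"fn": "carry_out", "kwargs": {
  "rows": [
    {"tx": -0.8,"ty": 1,"tz": 0,"yaw": -0.02},
    {"tx": -1.6,"ty": 2,"tz": 0,"yaw": 0},
    {"tx": -2.4,"ty": 3,"tz": 0,"yaw": 0},
    {"tx": -2.4,"ty": 3,"tz": 0,"yaw": 0},
    {"tx": -2.4,"ty": 3,"tz": 0,"yaw": 0},
    {"tx": -1.9,"ty": 2.4,"tz": 0,"yaw": 0},
    {"tx": -1.2,"ty": 1.6,"tz": 0,"yaw": 0},
    {"tx": -0.7,"ty": 1,"tz": 0,"yaw": 0},
    {"tx": 0,"ty": 0.3,"tz": 0,"yaw": 0},
    {"tx": 0,"ty": 0,"tz": 0,"yaw": 0}
  ]
}}

```text
time_s: 32.8
position: [0.6335, -0.0151, 0.1829]
tool_rot: [[0.049, 0.999, 0.015], [0.999, -0.049, -0.018], [-0.018, 0.016, -1.0]]
ft_force: [-0.9, -0.3, -2.4]
grip_width: 0.0254
```

```bash
python3 d.py p4 0.0522
```

```text
p4 yaw -0.002 shift cm now-axes [-0.25 -0.54 13.07] world cm [ -0.35  -0.46 -13.07] t 32.8 w 0.02539495234541288 F [-0.9 -0.3 -2.4] tilt [-0.018  0.016 -1.   ]
```

Request:
{"fn": "carry_out", "kwargs": {
  "rows": [
    {"tx": -0.2,"ty": -0.4,"tz": 1,"yaw": 0},
    {"tx": 0,"ty": 0,"tz": 1.5,"yaw": 0},
    {"tx": 0,"ty": 0,"tz": 1.8,"yaw": 0},
    {"tx": 0,"ty": 0,"tz": 1.8,"yaw": 0},
    {"tx": 0,"ty": 0,"tz": 1.3,"yaw": 0},
    {"tx": 0,"ty": 0,"tz": 0.8,"yaw": 0},
    {"tx": 0,"ty": 0,"tz": 0.4,"yaw": 0},
    {"tx": 0,"ty": 0,"tz": 0,"yaw": 0}
  ]
}}

```text
time_s: 33.6
position: [0.6239, -0.0139, 0.0917]
tool_rot: [[0.044, 0.999, 0.01], [0.999, -0.044, -0.017], [-0.017, 0.011, -1.0]]
ft_force: [1.3, 0.1, -1.1]
grip_width: 0.0257
```

```bash
python3 d.py p4 0.0522
```

```text
p4 yaw 0.003 shift cm now-axes [-0.48  0.58  3.97] world cm [ 0.6  -0.57 -3.95] t 33.6 w 0.02566863756267764 F [ 1.3  0.1 -1.1] tilt [-0.017  0.011 -1.   ]
```

Request:
{"fn": "carry_out", "kwargs": {
  "rows": [
    {"tx": -0.5,"ty": 0.6,"tz": 0.5,"yaw": 0},
    {"tx": 0,"ty": 0,"tz": 0.9,"yaw": 0},
    {"tx": 0,"ty": 0,"tz": 0.8,"yaw": 0},
    {"tx": 0,"ty": 0,"tz": 0.5,"yaw": 0},
    {"tx": 0,"ty": 0,"tz": 0.3,"yaw": 0},
    {"tx": 0,"ty": 0,"tz": 0,"yaw": 0}
  ]
}}

```text
time_s: 34.2
position: [0.6311, -0.0204, 0.0605]
tool_rot: [[0.044, 0.999, 0.013], [0.999, -0.044, -0.018], [-0.017, 0.014, -1.0]]
ft_force: [0.8, -1.2, -1.9]
grip_width: 0.0255
```

```bash
python3 d.py p4 0.0522
```

```text
p4 yaw 0.003 shift cm now-axes [ 0.08 -0.13  0.82] world cm [-0.12  0.07 -0.83] t 34.2 w 0.025544039817393782 F [ 0.8 -1.2 -1.9] tilt [-0.017  0.014 -1.   ]
```

Request:
{"fn": "carry_out", "kwargs": {
  "rows": [
    {"tx": 0,"ty": -0.1,"tz": 0.25,"yaw": 0},
    {"tx": 0,"ty": 0,"tz": 0.2,"yaw": 0},
    {"tx": 0,"ty": 0,"tz": 0.1,"yaw": 0},
    {"tx": 0,"ty": 0,"tz": 0.08,"yaw": 0},
    {"tx": 0,"ty": 0,"tz": 0,"yaw": 0}
  ]
}}

```text
time_s: 34.7
position: [0.6304, -0.0204, 0.0543]
tool_rot: [[0.044, 0.999, 0.014], [0.999, -0.044, -0.018], [-0.017, 0.015, -1.0]]
ft_force: [0.2, 0.7, -1.3]
grip_width: 0.0254
```

Request:
{"fn": "carry_out", "kwargs": {
  "rows": [
    {"tx": 0,"ty": 0,"tz": 0.08,"yaw": 0},
    {"tx": 0,"ty": 0,"tz": 0.06,"yaw": 0},
    {"tx": 0,"ty": 0,"tz": 0.05,"yaw": 0},
    {"tx": 0,"ty": 0,"tz": 0,"yaw": 0}
  ]
}}

```text
time_s: 35.1
position: [0.6306, -0.0204, 0.0525]
tool_rot: [[0.044, 0.999, 0.015], [0.999, -0.044, -0.018], [-0.017, 0.015, -1.0]]
ft_force: [0.2, -0.3, -2.0]
grip_width: 0.0251
```

Request:
{"fn": "carry_out", "kwargs": {
  "rows": [
    {"tx": 0,"ty": 0,"tz": 0.08,"yaw": 0},
    {"tx": 0,"ty": 0,"tz": 0.06,"yaw": 0},
    {"tx": 0,"ty": 0,"tz": 0,"yaw": 0}
  ]
}}

```text
time_s: 35.4
position: [0.6308, -0.0204, 0.0522]
tool_rot: [[0.044, 0.999, 0.016], [0.999, -0.044, -0.018], [-0.018, 0.016, -1.0]]
ft_force: [0.9, -0.4, -1.5]
grip_width: 0.0252
```

Request:
{"fn": "carry_out", "kwargs": {
  "rows": [
    {"tx": 0,"ty": 0,"tz": 0.08,"yaw": 0},
    {"tx": 0,"ty": 0,"tz": 0,"yaw": 0}
  ]
}}

```text
time_s: 35.6
position: [0.6309, -0.0204, 0.0522]
tool_rot: [[0.044, 0.999, 0.016], [0.999, -0.043, -0.018], [-0.018, 0.017, -1.0]]
ft_force: [0.4, 0.2, -1.9]
grip_width: 0.0255
```

Stalled at the grasp height, so it's seated. Releasing and backing off.

Request:
{"fn": "carry_out", "kwargs": {
  "rows": [
    {"tx": 0,"ty": 0,"tz": 0,"yaw": 0},
    {"tx": 0,"ty": 0,"tz": 0,"yaw": 0},
    {"tx": 0,"ty": 0,"tz": 0,"yaw": 0},
    {"tx": 0,"ty": 0,"tz": 0,"yaw": 0},
    {"tx": 0,"ty": 0,"tz": 0,"yaw": 0},
    {"tx": 0,"ty": 0,"tz": 0,"yaw": 0},
    {"tx": 0,"ty": 0,"tz": -0.5,"yaw": 0},
    {"tx": 0,"ty": 0,"tz": -1.5,"yaw": 0},
    {"tx": 0,"ty": 0,"tz": -2.5,"yaw": 0},
    {"tx": 0,"ty": 0,"tz": -3,"yaw": 0},
    {"tx": 0,"ty": 0,"tz": -3,"yaw": 0},
    {"tx": 0,"ty": 0,"tz": -2,"yaw": 0}
  ],
  "jaw": -1
}}

```text
time_s: 36.8
position: [0.6279, -0.018, 0.1797]
tool_rot: [[0.044, 0.999, 0.011], [0.999, -0.044, -0.017], [-0.017, 0.012, -1.0]]
ft_force: [0.6, 0.8, -0.0]
grip_width: 0.0856
```

Request:
{"fn": "carry_out", "kwargs": {
  "rows": [
    {"tx": 0,"ty": -2,"tz": 0,"yaw": 0},
    {"tx": 0,"ty": -3,"tz": 0,"yaw": 0},
    {"tx": 0,"ty": -3,"tz": 0,"yaw": 0},
    {"tx": 0,"ty": -3,"tz": 0,"yaw": 0},
    {"tx": 0,"ty": -3,"tz": 0,"yaw": 0},
    {"tx": 0,"ty": -2,"tz": 0,"yaw": 0},
    {"tx": 0,"ty": 0,"tz": 0,"yaw": 0},
    {"tx": 0,"ty": 0,"tz": 0,"yaw": 0}
  ]
}}

```text
time_s: 37.6
position: [0.4638, -0.0108, 0.1836]
tool_rot: [[0.044, 0.999, 0.024], [0.999, -0.044, -0.02], [-0.019, 0.025, -0.999]]
ft_force: [-0.5, -0.3, -0.5]
grip_width: 0.0858
```

Run:
```python
from h import *
s=snap("scene","s5.png");t=snap("top","t5.png")
a=cv2.resize(s[180:440,210:460],None,fx=1.9,fy=1.9);b=cv2.resize(t[140:300,170:440],None,fx=1.2,fy=1.2)
c=np.zeros((600,800,3),np.uint8);c[:a.shape[0],:a.shape[1]]=a;c[:b.shape[0],476:476+b.shape[1]]=b
cv2.imwrite("pics/v5.png",c); o=env.observe();print(o["time_s"],np.round(o["qvel"],2),o["position"])
```

```text
37.7 [ 0.13  0.68 -0.18 -0.03 -0.09 -0.14] [ 0.46414859 -0.01080311  0.18328708]
```

View pics/v5.png

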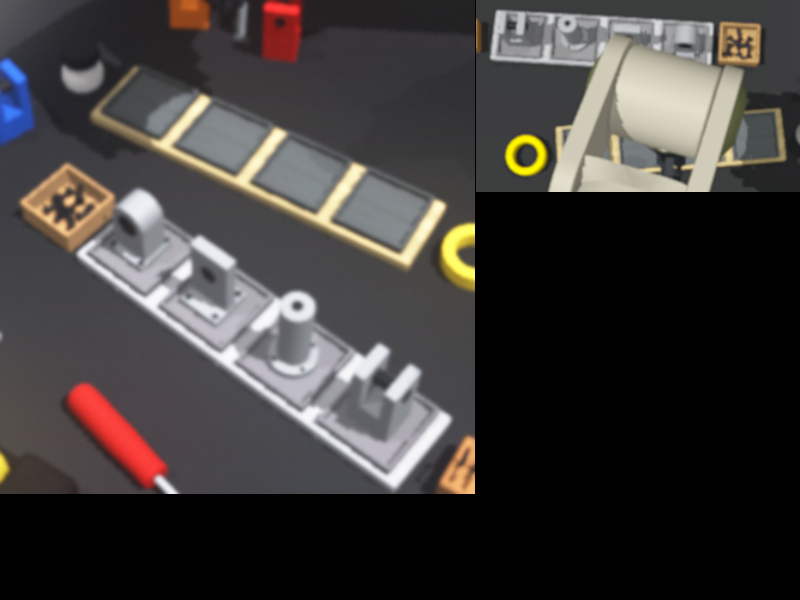

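All four stand upright in their own pockets: bearing (140,235), tee (212,285), spindle (295,340), clevis (385,395). The gripper is clear of them, so I'm handing in.

```bash
python3 -c "
from rig import env
print(env.close_job())"
```

```text
the job is handed in; nothing more can be done
None
```

All four parts are in the kit rack in reverse order. From the robot's left, the wash rack read bearing, tee, spindle, clevis, and the kit rack now reads clevis, spindle, tee, bearing. I handed the job in at about 38 s of the 115 s allowed.

- **Final pictures:** the last scene picture shows each part upright inside its own pocket and the wash rack empty. The arm hid part of the racks in the top view, so that check rests mainly on the scene camera. The coloured look-alikes in view had not moved.
- **Gripper:** it was open (86 mm) and clear of the parts at hand-in.
- **Seating:** each part was lowered until the tool stopped within about 0.2 mm of its pick-up height, then released. The wrist force did not clearly confirm contact: it still read 1–2 N in places, about the size of its noise. I relied on the stall height and the pictures.
- **Force limits:** forces I read between moves stayed under about 3 N.
- **Small disagreements:** the tool tilted up to about 1.5–2° during the moves, and the two cameras disagreed by 2–5 mm on some parts. Neither affected the grasps or placements.

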